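# Load the reagent cooler, each bottle in the well bored for it

## Task

Load the reagent cooler for the run: pick out the four screw-capped reagent bottles standing to its left and right (the large white one, the brown one and the two small ones) and stand each upright in the well bored for its size, right down on the well's floor: the large bottle in the widest well, the brown one in the next, one small bottle in each of the two narrow wells. Keep the bottles upright, set them down rather than drop them, and leave the two capped specimen cups that stand among them in their places.

Things in the scene. Friction and masses are not known exactly. Their poses are not given: they have to be found in the camera images.
- bottle_large: The largest reagent bottle: white, round, with a screw cap, 62 mm diameter, 130 mm tall, about 0.27 kg; cap 36 mm diameter, from 110 to 130 mm above its foot, a good place to grip. Origin: centre of its underside; z is its axis, up. It belongs in well_large.
- bottle_brown: Brown (amber) reagent bottle with a black screw cap, 52 mm diameter, 105 mm tall, about 0.13 kg; cap 31 mm diameter, from 89 to 105 mm above its foot, a good place to grip. Origin: centre of its underside; z is its axis, up. It belongs in well_medium.
- bottle_small_1: Small white reagent bottle with a screw cap, 33 mm diameter, 58 mm tall, about 30 g; one of two alike, which are interchangeable. The body reaches its full width up to about 40 mm above its foot; cap 23 mm diameter, from 49 to 58 mm. Origin: centre of its underside; z is its axis, up. It belongs in either well_small.
- bottle_small_2: Small white reagent bottle with a screw cap, 33 mm diameter, 58 mm tall, about 30 g; one of two alike, which are interchangeable. The body reaches its full width up to about 40 mm above its foot; cap 23 mm diameter, from 49 to 58 mm. Origin: centre of its underside; z is its axis, up. It belongs in either well_small.
- well_large: Fixed aluminium block, 84 x 84 x 48 mm, one of four set 2 x 2, 86 mm apart, in the grey cooler. Origin: centre of its underside, 30 mm above the worktop; z up, x and y along its edges, display panel towards -x. Top 78 mm above the worktop, 14 mm above the cooler's rim. Well: the widest, 71 mm bore, 30 mm deep, floor 18 mm above the origin. Mouth bevelled 5 mm all round.
- well_medium: Fixed aluminium block, 84 x 84 x 48 mm, one of four set 2 x 2, 86 mm apart, in the grey cooler. Origin: centre of its underside, 30 mm above the worktop; z up, x and y along its edges, display panel towards -x. Top 78 mm above the worktop, 14 mm above the cooler's rim. Well: the second widest, 59 mm bore, 30 mm deep, floor 18 mm above the origin. Mouth bevelled 5 mm all round.
- well_small_1: Fixed aluminium block, 84 x 84 x 48 mm, one of four set 2 x 2, 86 mm apart, in the grey cooler. Origin: centre of its underside, 30 mm above the worktop; z up, x and y along its edges, display panel towards -x. Top 78 mm above the worktop, 14 mm above the cooler's rim. Well: one of the two narrow ones, 41 mm bore, 22 mm deep, floor 26 mm above the origin. Mouth bevelled 5 mm all round.
- well_small_2: Fixed aluminium block, 84 x 84 x 48 mm, one of four set 2 x 2, 86 mm apart, in the grey cooler. Origin: centre of its underside, 30 mm above the worktop; z up, x and y along its edges, display panel towards -x. Top 78 mm above the worktop, 14 mm above the cooler's rim. Well: one of the two narrow ones, 41 mm bore, 22 mm deep, floor 26 mm above the origin. Mouth bevelled 5 mm all round.
- cup_1: Red lid. A capped specimen cup, 65 mm tall, lid 63 mm diameter, body 56 mm at the shoulder; light, stands loose among the bottles and stays where it is. Origin: centre of its underside; z up.
- cup_2: White lid. A capped specimen cup, 65 mm tall, lid 63 mm diameter, body 56 mm at the shoulder; light, stands loose among the bottles and stays where it is. Origin: centre of its underside; z up.
Not all that is in view belongs to the job. Leave any blue or yellow look-alike of the bottle_brown alone.

How it is judged:
By the outcome, as a careful person would: the job done as asked, in the order asked, and still so for the second after the job is handed in, with the robot touching nothing.
It also fails if it takes over 112 s, if anything falls off the work surface, if the arm or the gripper's body presses on something with over 40 N, if the wrist force passes 120 N, or if a joint passes its speed limit or range.

## Robot

A 6-joint arm with a two-finger parallel gripper is mounted at the origin on a cart in front of the work surface, level with it; the furniture and walls round the work are solid. World frame = base frame: x ahead of the robot, y to its left, z up, the work surface at z = 0. Lengths are in m, angles in rad, forces in N, time in s.
With the tool pointing down it reaches from about 0.35 to 0.975 m from the base axis. Payload 4.9 kg.
Tool frame: the origin (TCP) lies at the very end of the fingers, on their centre line; the grasp point (between the pads) lies 19 mm behind it (ctrl.grasp_offset is the distance from the TCP to the grasp point, in m); y points along the fingers, z is the direction in which the jaws open and shut, and the axes are right-handed (so a half turn about y gives the same grasp; the last joint's range is limited). The gripper opens to 85 mm and grips with 20 to 120 N. Pads are 22 mm wide; open, the fingers measure 114 mm over their backs; the gripper's body (76 mm by 85 mm) begins 54 mm behind the grasp point. The pads swing forward as they close: fully open they stand 13 mm farther back than shut.
Start: joints at [1.195, 0.053, 1.613, -0, 1.476, -0.119], TCP at [0.159, 0.604, 0.231] pointing down, gripper open.
Joint ranges: [-3.01, 3.01], [-1.01, 2.22], [0.06, 2.58], [-1.02, 4.17], [0.09, 2.62], [-3.14, 3.14]. Speed limits (rad/s): [2.57, 2.57, 3.14, 3.14, 3.14, 3.14].

## Interface

Orientations are given as a rotation vector (axis times angle).
In Python, from station import ctrl, eyes, finish_job, find_in, regions_of, pinpoint gives the robot as it stands.
- The arm moves only by the tool play_rows, never from a script. Its argument "moves" is a list of rows, each an object of numbers: "x", "y", "z": the shift along the world's x, y, z in cm; "turn": the turn about the world's z in degrees; "jaw": the finger opening in cm, from 0 to 8.54. A call has 1 to 8 rows; each row shifts and turns the commanded pose from where the row before left it; what a row does not reach is not made up. A row lasts 1/12 s, in which the tool goes at most 41.7 mm and 7.16 degrees, less where a joint would pass 70% of its speed; a pose out of reach is approached as far as the arm can. A call is refused whole if a number of a shift passes 4.17 or a number of a turn 7.16, either way. A call with a gripper value outside its range is refused whole. The fingers move at their own pace and stop on an object; "squeeze" is the grip in N (left out, the last holds). Time passes only in rows, so rows that do not move let the fingers close. It gives the time, the measured TCP pose, the force and the opening at its end, in the units of the state.
- ctrl.get_obs(): the state, without advancing time (a new reading comes with each control period).
- eyes.get_image(name): name is "side" or "top"; returns a dict with "img" (400x640x3 uint8, red, green, blue), "camera_matrix" (3x3 intrinsics, pixels), "D" ([k1, k2, p1, p2, k3] as OpenCV has them; the pictures are not rectified), "cam_to_world" (4x4, takes a point from camera to world coordinates). Camera axes: x right, y up, looking along -z (the intrinsics and any distortion apply to the point x, -y, -z); pixel columns grow to the right and rows downward; lengths in m; the calibration is good to about 2 mm. A picture is of the moment at which its call begins. There is no depth.
- finish_job(): hands the job in, once; it reports no verdict.
Trained networks look in the newest picture that a camera, given by its name, has taken for a name from the list of things; names that differ only in an ending like _2 or _b are one class to them, and where a whole thing is asked for, a point or a joint stands for the part that bears it (a point fixed in the world has none). Each returns a list of dicts, best first, with "score" (0 to 1); they miss things now and then, are a little off and sometimes report something else, mostly with a low value. They report only what shows in the picture. A call takes as long as a camera call. They do not tell look-alikes from the thing itself.
- find_in(camera, query): "point" ([column, row] in pixels, amid what is visible of it).
- regions_of(camera, query): "pixels" (400x640 bool, what is visible of it) and "point" ([column, row] in pixels, amid what is visible of it).
- pinpoint(camera, query): "point" ([column, row] in pixels: a listed point, or the origin of a listed thing).
The state is a dict: "t": time; "q": joint angles; "dq": joint speeds; "effort": joint torques, N m; "tool_pos": TCP position; "tool_rot": TCP orientation; "contact_force": force on the tool from outside, world axes, zero at the start; "wrist_torque": the same for the moment, N m; "opening": finger opening in m.
Only numpy, scipy, OpenCV 4.12 (cv2) and the standard library are available. Lean on these libraries where they do the work, as an engineer would, in place of code of your own. Each camera call takes 0.05 s, during which the arm holds its last target.

## Working session

There is one attempt and no reset: what is moved stays moved. The work goes in short steps, Python scripts to look and compute and a tool call to move; the robot and the scene stay as the last step left them, time stands still between calls to the robot, and variables do not carry over. Pictures are saved under pics/ and viewed, and the job is handed in when it is done.

Besides the shell and the picture viewer there is one more tool, called as name(argument=value, ...) on one line, values as JSON. play_rows: Moves the arm, as the interface text tells. Its arguments: {"type":"object","properties":{"moves":{"type":"array"},"squeeze":{"type":"number"}},"required":["moves"]}

```bash
mkdir -p pics; ls; python3 - <<'E'
from station import ctrl, eyes
import cv2
for n in("top","side"):
    d=eyes.get_image(n); cv2.imwrite(f"pics/{n}0.png",d["img"][:,:,::-1]); print(n,d["camera_matrix"],d["D"],d["cam_to_world"])
print(ctrl.get_obs())
E
```

```text
pics
top [[519.35949257   0.         312.23421127]
 [  0.         519.35949257 201.36481767]
 [  0.           0.           1.        ]] [-0.02939715  0.          0.          0.          0.        ] [[ 2.64043959e-02  9.93182107e-01 -1.13543427e-01  3.46110731e-01]
 [-9.99640763e-01  2.67558180e-02  1.57199142e-03 -3.15948306e-02]
 [ 4.59922102e-03  1.13461130e-01  9.93531791e-01  1.67067102e+00]
 [ 0.00000000e+00  0.00000000e+00  0.00000000e+00  1.00000000e+00]]
side [[383.84264621   0.         313.60800726]
 [  0.         383.84264621 206.65555943]
 [  0.           0.           1.        ]] [-0.0805927  0.         0.         0.         0.       ] [[ 0.87700192  0.22198343 -0.42613494  0.04322924]
 [-0.48048005  0.40044057 -0.78024757 -0.90058137]
 [-0.00256032  0.88902795  0.45784576  0.56265393]
 [ 0.          0.          0.          1.        ]]
{'t': 0.1, 'q': array([ 1.19500772e+00,  5.33191385e-02,  1.61414782e+00,  2.72551234e-06,
        1.47600704e+00, -1.18987756e-01]), 'dq': array([-0.0017795 , -0.00057768, -0.00241226,  0.00063305, -0.00073774,
        0.00020776]), 'effort': array([-1.23297345e-04, -3.94901383e+01, -3.71365607e+01, -1.62516071e-04,
        3.88324013e-03, -5.82368202e-06]), 'tool_pos': array([0.15852611, 0.60398071, 0.23017372]), 'tool_rot': array([-1.56320466,  0.20200616, -0.20127656]), 'contact_force': array([0.64632053, 0.11369193, 0.4068242 ]), 'wrist_torque': array([0.00032697, 0.06967323, 0.03144417]), 'opening': 0.08551175575146258}
```

View pics/top0.png

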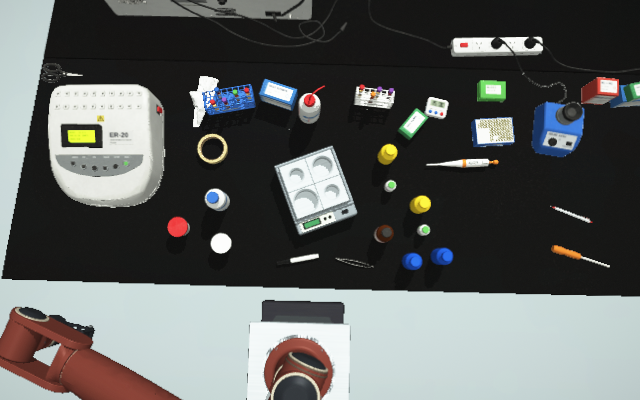

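View pics/side0.png

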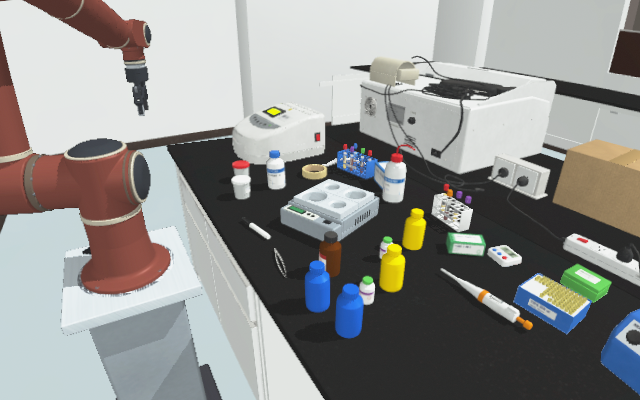

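```bash
cat > h.py <<'E'
from station import ctrl, eyes, find_in, regions_of, pinpoint
import numpy as np, cv2
from scipy.spatial.transform import Rotation as R
def ray(d,p):
    u=cv2.undistortPoints(np.array([[p]],float),d["camera_matrix"],d["D"])[0,0]
    T=d["cam_to_world"]; v=T[:3,:3]@np.array([u[0],-u[1],-1.]); return T[:3,3],v
def atz(d,p,z):
    o,v=ray(d,p); return o+v*(z-o[2])/v[2]
def proj(d,X):
    T=d["cam_to_world"]; c=T[:3,:3].T@(np.asarray(X,float)-T[:3,3])
    c=np.array([[c[0],-c[1],-c[2]]]); return cv2.projectPoints(c,np.zeros(3),np.zeros(3),d["camera_matrix"],d["D"])[0][0,0]
def tri(ps):
    A=np.zeros((3,3));b=np.zeros(3)
    for d,p in ps:
        o,v=ray(d,p);v=v/np.linalg.norm(v);M=np.eye(3)-np.outer(v,v);A+=M;b+=M@o
    return np.linalg.solve(A,b)
E
python3 - <<'E'
from h import *
D={n:eyes.get_image(n) for n in("top","side")}
print(ctrl.grasp_offset)
for q in ["bottle_large","bottle_brown","bottle_small_1","cup_1","cup_2","well_large","well_medium","well_small_1"]:
  for n in D:
    z=0.03 if 'well' in q else 0
    for r in pinpoint(n,q): 
        if r["score"]>.2: print(q,n,np.round(r["point"],1),round(r["score"],2),np.round(atz(D[n],r["point"],z),4))
print(R.from_rotvec(ctrl.get_obs()['tool_rot']).as_matrix().round(3))
E
```

```text
0.0187
bottle_large top [219.7 201.5] 0.97 [0.5285 0.2653 0.    ]
bottle_large side [275.2 187.4] 0.85 [0.5194 0.2555 0.    ]
bottle_brown top [379.  236.6] 0.75 [ 0.4288 -0.2519  0.    ]
bottle_brown top [416.1 202. ] 0.68 [ 0.544  -0.3711  0.    ]
bottle_brown top [384.6 158.9] 0.63 [ 0.6833 -0.2673  0.    ]
bottle_brown top [436.4 255.6] 0.55 [ 0.3726 -0.4372  0.    ]
bottle_brown top [409.3 265.3] 0.52 [ 0.3395 -0.3502  0.    ]
bottle_brown side [388.9 283.3] 0.91 [ 0.5331 -0.3663  0.    ]
bottle_brown side [318.1 303.3] 0.8 [ 0.3565 -0.3459  0.    ]
bottle_brown side [348.  324.6] 0.8 [ 0.3781 -0.4306  0.    ]
bottle_brown side [411.8 245.1] 0.72 [ 0.6894 -0.268   0.    ]
bottle_brown side [330.  274.1] 0.69 [ 0.4319 -0.2697  0.    ]
bottle_small_1 top [388.9 183.9] 0.64 [ 0.601  -0.2822  0.    ]
bottle_small_1 top [419.5 233.9] 0.42 [ 0.4409 -0.3825  0.    ]
bottle_small_1 side [368.5 300.7] 0.77 [ 0.4565 -0.392   0.    ]
bottle_small_1 side [382.1 260.6] 0.64 [ 0.5752 -0.286   0.    ]
bottle_small_1 side [310.7 208.7] 0.59 [0.5521 0.0503 0.    ]
cup_1 top [183.8 227.6] 0.58 [0
[... 245 characters left out ...]
.1 246. ] 0.54 [0.3853 0.2477 0.    ]
cup_2 side [239.5 194.3] 0.67 [0.389  0.2627 0.    ]
cup_2 side [242.1 181.9] 0.51 [0.4325 0.3602 0.    ]
well_large top [304.  206.4] 0.58 [ 0.5168 -0.0085  0.03  ]
well_large side [309.7 209.5] 0.66 [ 0.5199 -0.0035  0.03  ]
well_medium top [323.2 171.4] 0.9 [ 0.6311 -0.0667  0.03  ]
well_medium side [353.  207.9] 0.62 [ 0.6389 -0.0576  0.03  ]
well_small_1 top [296.  175.6] 0.87 [0.6151 0.0199 0.03  ]
well_small_1 top [334.1 191.9] 0.87 [ 0.5658 -0.1031  0.03  ]
well_small_1 side [330.6 201.1] 0.86 [0.6035 0.0146 0.03  ]
well_small_1 side [337.6 217.7] 0.62 [ 0.566 -0.087  0.03 ]
[[ 0.967  0.     0.254]
 [-0.254 -0.     0.967]
 [ 0.    -1.    -0.   ]]
```

```bash
python3 - <<'E'
import cv2,numpy as np
t=cv2.imread("pics/top0.png")
a=cv2.resize(t[140:240,265:365],None,fx=6,fy=6,interpolation=cv2.INTER_CUBIC); cv2.imwrite("pics/z1.png",a)
b=cv2.resize(t[140:275,365:460],None,fx=4.4,fy=4.4,interpolation=cv2.INTER_CUBIC)
c=cv2.resize(t[180:260,155:245],None,fx=4.4,fy=4.4,interpolation=cv2.INTER_CUBIC)
o=np.zeros((max(b.shape[0],c.shape[0]),b.shape[1]+c.shape[1],3),np.uint8); o[:c.shape[0],:c.shape[1]]=c;o[:b.shape[0],c.shape[1]:]=b
print(o.shape);cv2.imwrite("pics/z2.png",o[:600])
s=cv2.imread("pics/side0.png"); cv2.imwrite("pics/z3.png",cv2.resize(s[140:340,220:440],None,fx=3,fy=3,interpolation=cv2.INTER_CUBIC))
E
```

```text
(594, 814, 3)
```

View pics/z1.png

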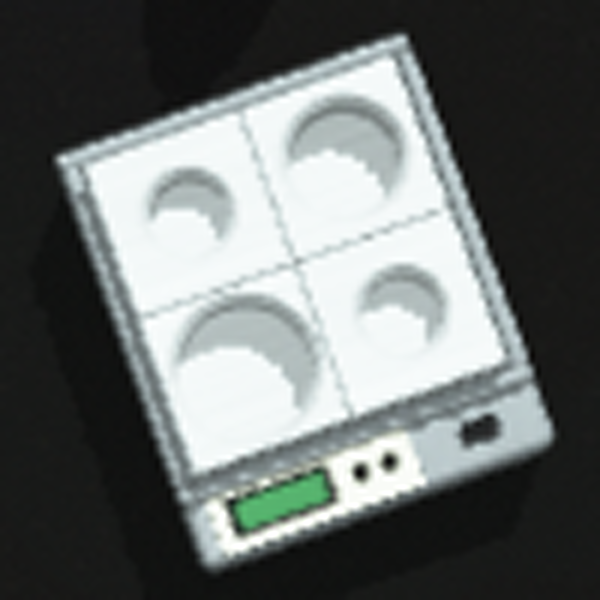

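View pics/z2.png

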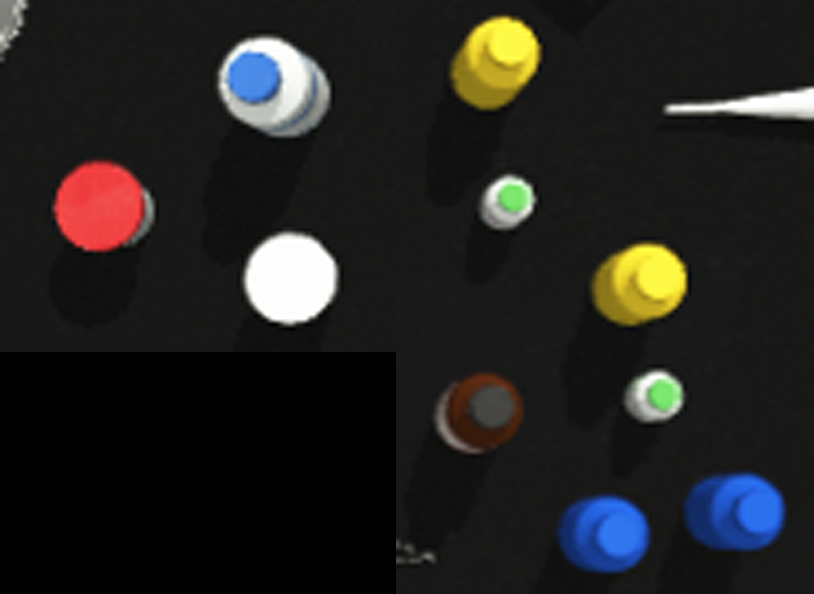

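View pics/z3.png

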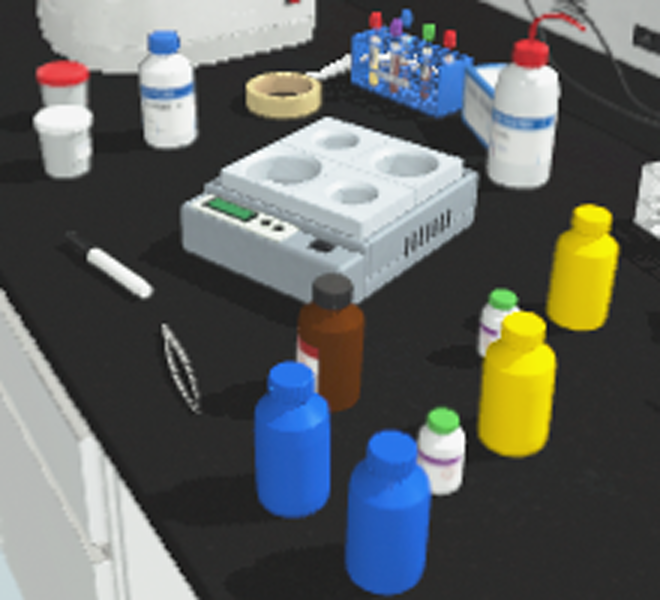

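```bash
cat > m.py <<'E'
from h import *
D={n:eyes.get_image(n) for n in("top","side")}
def blob(n,mask,near,r=14):
    yy,xx=np.nonzero(mask); k=np.hypot(xx-near[0],yy-near[1])<r
    x=xx[k];y=yy[k]; return np.array([(x.min()+x.max())/2,(y.min()+y.max())/2]),np.array([x.mean(),y.mean()]),k.sum(),(x.min(),x.max(),y.min(),y.max())
def hs(n):
    return cv2.cvtColor(D[n]["img"],cv2.COLOR_RGB2HSV).astype(int)
H={n:hs(n) for n in D}
g=lambda n:(abs(H[n][...,0]-60)<15)&(H[n][...,1]>90)&(H[n][...,2]>90)
bl=lambda n:(abs(H[n][...,0]-108)<14)&(H[n][...,1]>110)&(H[n][...,2]>100)
gr=lambda n:(H[n][...,1]<70)&(H[n][...,2]>40)&(H[n][...,2]<100)
rd=lambda n:((H[n][...,0]<8)|(H[n][...,0]>172))&(H[n][...,1]>120)&(H[n][...,2]>120)
wh=lambda n:(H[n][...,1]<40)&(H[n][...,2]>130)
items=[("large",bl,(212.5,197.5),(275,156),.120,.130,9),("brown",gr,(386.8,232.5),(331,237),.097,.105,9),("s1",g,(391.6,185),(388,240),.0535,.058,7),("s2",g,(425.5,230),(367,282),.0535,.058,7),("cupR",rd,(177.5,226.7),(241,165),.06,.065,14),("cupW",wh,(221,243),(241,182),.06,.065,14)]
for nm,f,pt,ps,zm,zt,r in items:
    a=blob("top",f("top"),pt,r); b=blob("side",f("side"),ps,r+3)
    print(nm,a[1].round(1),a[2],a[3],b[1].round(1),b[2],b[3])
    print("   top@ztop",atz(D["top"],a[1],zt).round(4)," top@mid",atz(D["top"],a[1],zm).round(4)," side@mid",atz(D["side"],b[1],zm).round(4)," tri",tri([(D["top"],a[1]),(D["side"],b[1])]).round(4))
E
cat > w.py <<'E'
from h import *
D={n:eyes.get_image(n) for n in("top","side")}
k=lambda p:((p[0]+.5)/6-.5+265,(p[1]+.5)/6-.5+140)
for p in [(88,163),(395,55),(508,360),(190,472),(298,261),(245,113),(440,211),(352,417),(146,316)]:
    print(p,atz(D["top"],k(p),.078).round(4))
k=lambda p:((p[0]+.5)/3-.5+220,(p[1]+.5)/3-.5+140)
for p in [(329,118),(464,164),(366,233),(221,177),(345,172)]:
    print("side",p,atz(D["side"],k(p),.078).round(4))
E
python3 m.py; python3 w.py
```

```text
large [211.8 197.2] 106 (np.int64(206), np.int64(217), np.int64(192), np.int64(202)) [274.1 154. ] 60 (np.int64(270), np.int64(279), np.int64(151), np.int64(157))
   top@ztop [0.5266 0.2665 0.13  ]  top@mid [0.5278 0.2684 0.12  ]  side@mid [0.5268 0.2678 0.12  ]  tri [0.5275 0.2686 0.1197]
brown [386.2 232.1] 73 (np.int64(382), np.int64(391), np.int64(228), np.int64(236)) [330.7 237.1] 144 (np.int64(320), np.int64(342), np.int64(231), np.int64(243))
   top@ztop [ 0.4379 -0.2597  0.105 ]  top@mid [ 0.4383 -0.2609  0.097 ]  side@mid [ 0.4376 -0.2599  0.097 ]  tri [ 0.4378 -0.2606  0.0973]
s1 [391.2 184.4] 30 (np.int64(388), np.int64(394), np.int64(182), np.int64(187)) [387.3 239.2] 54 (np.int64(383), np.int64(392), np.int64(236), np.int64(242))
   top@ztop [ 0.5907 -0.2806  0.058 ]  top@mid [ 0.5914 -0.2813  0.0535]  side@mid [ 0.5927 -0.2772  0.0535]  tri [ 0.5905 -0.2806  0.0561]
s2 [425.2 229.3] 31 (np.int64(422), np.int64(428), np.int64(226), np.int64(232)) [367.1 279.6] 77 (np.int64(362), np.int64(372), np.int64(276), np.int64(284))
   top@ztop [ 0.4524 -0.388   0.058 ]  top@mid [
[... 502 characters left out ...]
p.int64(250), np.int64(168), np.int64(198))
   top@ztop [0.3936 0.245  0.065 ]  top@mid [0.3937 0.2458 0.06  ]  side@mid [0.3855 0.2176 0.06  ]  tri [0.3945 0.2481 0.0463]
(88, 163) [0.6337 0.0713 0.078 ]
(395, 55) [ 0.695  -0.0865  0.078 ]
(508, 360) [ 0.5367 -0.1483  0.078 ]
(190, 472) [0.4746 0.0136 0.078 ]
(298, 261) [ 0.5853 -0.0389  0.078 ]
(245, 113) [ 0.6622 -0.0093  0.078 ]
(440, 211) [ 0.6134 -0.1117  0.078 ]
(352, 417) [ 0.5051 -0.0687  0.078 ]
(146, 316) [0.5545 0.0387 0.078 ]
side (329, 118) [0.6315 0.0708 0.078 ]
side (464, 164) [ 0.6888 -0.0918  0.078 ]
side (366, 233) [ 0.5292 -0.1638  0.078 ]
side (221, 177) [ 0.4674 -0.0024  0.078 ]
side (345, 172) [ 0.5771 -0.0506  0.078 ]
```

```bash
cat > ov.py <<'E'
from h import *
c=np.array([.585,-.038]);a=np.radians(20.7);u=np.array([np.cos(a),np.sin(a)]);v=np.array([-u[1],u[0]])
for n,(x0,y0,w,h,k) in {"top":(265,140,100,100,6),"side":(270,170,120,80,6)}.items():
    d=eyes.get_image(n);im=cv2.resize(d["img"][y0:y0+h,x0:x0+w,::-1],None,fx=k,fy=k,interpolation=cv2.INTER_CUBIC)
    def poly(P,col):
        q=np.array([((proj(d,p)-[x0,y0])+.5)*k-.5 for p in P]);cv2.polylines(im,[q.round().astype(np.int32)],True,col,1)
    t=np.linspace(0,2*np.pi,40)
    for s1,s2,r in((-1,1,.0405),(1,-1,.0345),(1,1,.0255),(-1,-1,.0255)):
        m=c+.043*(s1*u+s2*v)
        print(m.round(4))
        poly([[m[0]+r*np.cos(z),m[1]+r*np.sin(z),.078] for z in t],(0,0,255))
    poly([np.r_[c+.085*(i*u+j*v),.078] for i,j in((1,1),(1,-1),(-1,-1),(-1,1))],(255,0,0))
    poly([np.r_[c-.085*u,.078],np.r_[c+.085*u,.078]],(0,255,0));poly([np.r_[c-.085*v,.078],np.r_[c+.085*v,.078]],(0,255,0))
    cv2.imwrite(f"pics/ov_{n}.png",im)
E
python3 ov.py
```

```text
[ 0.5296 -0.013 ]
[ 0.6404 -0.063 ]
[0.61   0.0174]
[ 0.56   -0.0934]
[ 0.5296 -0.013 ]
[ 0.6404 -0.063 ]
[0.61   0.0174]
[ 0.56   -0.0934]
```

View pics/ov_top.png

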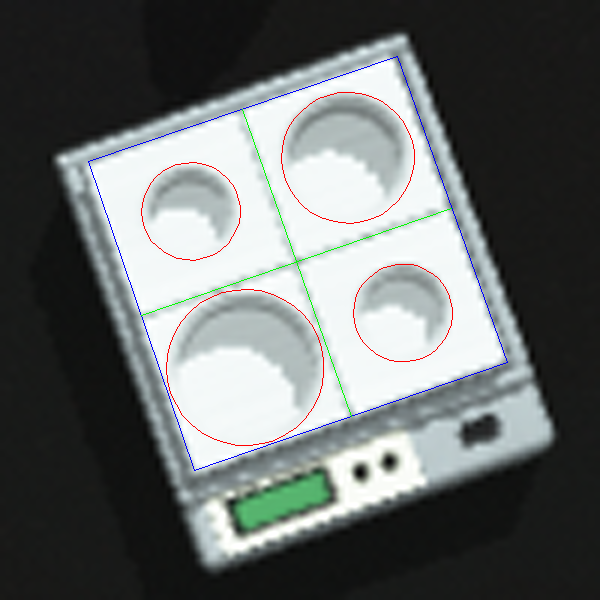

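View pics/ov_side.png

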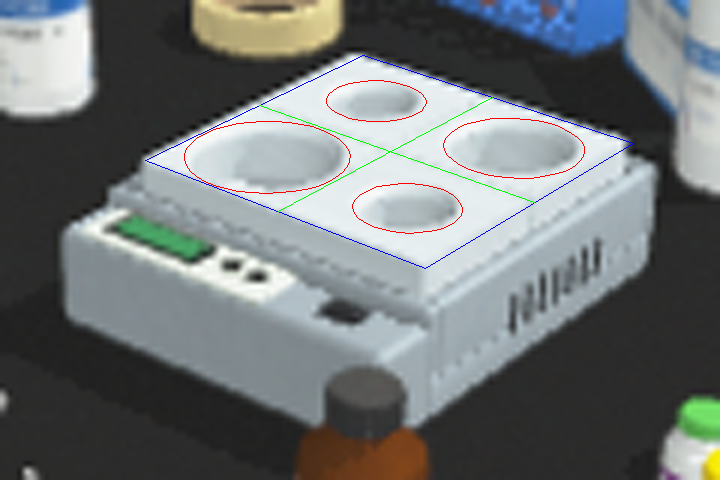

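play_rows(moves=[{"x":2.8,"y":-2.6,"jaw":6.5},{"x":2.8,"y":-2.6},{"x":2.8,"y":-2.6},{"x":2.8,"y":-2.6},{"x":2.8,"y":-2.6},{"x":2.8,"y":-2.6},{"x":2.8,"y":-2.6},{"x":2.8,"y":-2.6}], squeeze=40)

```text
invalid input
```

play_rows(moves=[{"x":2.8,"y":-2.6},{"x":2.8,"y":-2.6},{"x":2.8,"y":-2.6},{"x":2.8,"y":-2.6,"z":-1},{"x":2.0,"y":-1.7,"z":-2},{"z":-2},{},{}])

```text
invalid input
```

play_rows(moves=[{"x":2.8,"y":-2.6,"z":0,"turn":0,"jaw":6.5},{"x":2.8,"y":-2.6,"z":0,"turn":0,"jaw":6.5},{"x":2.8,"y":-2.6,"z":0,"turn":0,"jaw":6.5},{"x":2.8,"y":-2.6,"z":0,"turn":0,"jaw":6.5},{"x":2.8,"y":-2.6,"z":0,"turn":0,"jaw":6.5},{"x":2.8,"y":-2.6,"z":0,"turn":0,"jaw":6.5},{"x":2.8,"y":-2.6,"z":0,"turn":0,"jaw":6.5},{"x":2.8,"y":-2.6,"z":0,"turn":0,"jaw":6.5}], squeeze=40)

```text
t: 1.97
tool_pos: [0.3838, 0.3951, 0.2316]
tool_rot: [-1.561, 0.201, -0.202]
contact_force: [0.6, -0.4, -0.3]
opening: 0.065
```

play_rows(moves=[{"x":2.8,"y":-2.6,"z":0,"turn":0,"jaw":6.5},{"x":2.8,"y":-2.6,"z":0,"turn":0,"jaw":6.5},{"x":2.8,"y":-2.6,"z":0,"turn":0,"jaw":6.5},{"x":2.8,"y":-2.6,"z":-1,"turn":0,"jaw":6.5},{"x":2.0,"y":-1.8,"z":-2,"turn":0,"jaw":6.5},{"x":1.2,"y":-0.7,"z":-2,"turn":0,"jaw":6.5},{"x":0,"y":0,"z":-1,"turn":0,"jaw":6.5},{"x":0,"y":0,"z":0,"turn":0,"jaw":6.5}])

```text
t: 2.63
tool_pos: [0.5252, 0.2664, 0.1678]
tool_rot: [-1.564, 0.207, -0.198]
contact_force: [-0.9, -0.5, -0.1]
opening: 0.0649
```

```bash
cat > sh.py <<'E'
import sys
from h import *
n,x0,y0,w,hh,k,f=sys.argv[1:]
x0,y0,w,hh=map(int,(x0,y0,w,hh));d=eyes.get_image(n)
cv2.imwrite(f,cv2.resize(d["img"][y0:y0+hh,x0:x0+w,::-1],None,fx=float(k),fy=float(k),interpolation=cv2.INTER_CUBIC))
o=ctrl.get_obs();print(o["t"],o["tool_pos"].round(4),o["opening"].round(4),o["contact_force"].round(1))
E
python3 sh.py side 220 80 120 120 5 pics/a1.png
```

```text
Traceback (most recent call last):
  File "sh.py", line 6, in <module>
    o=ctrl.get_obs();print(o["t"],o["tool_pos"].round(4),o["opening"].round(4),o["contact_force"].round(1))
                                                         ^^^^^^^^^^^^^^^^^^
AttributeError: 'float' object has no attribute 'round'
```

View pics/a1.png

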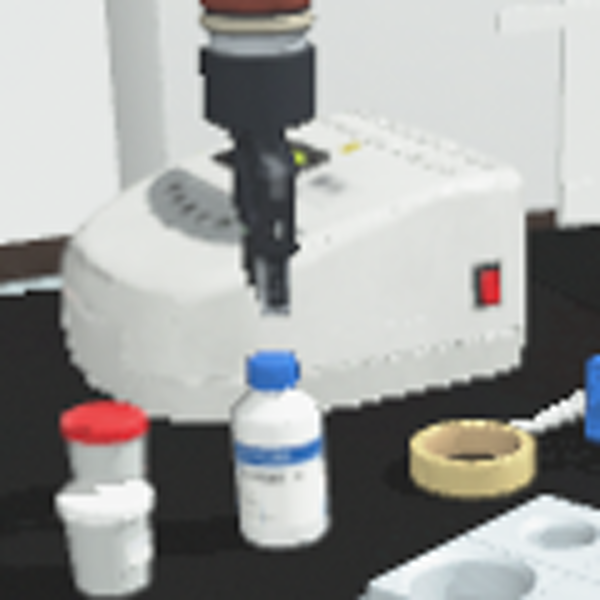

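```bash
sed -i 's/o\["opening"\].round(4)/round(o["opening"],4)/' sh.py
```

play_rows(moves=[{"x":0.15,"y":0.05,"z":-2,"turn":0,"jaw":6},{"x":0,"y":0,"z":-2,"turn":0,"jaw":6},{"x":0,"y":0,"z":-2,"turn":0,"jaw":6},{"x":0,"y":0,"z":0,"turn":0,"jaw":6},{"x":0,"y":0,"z":0,"turn":0,"jaw":2.5},{"x":0,"y":0,"z":0,"turn":0,"jaw":2.5},{"x":0,"y":0,"z":0,"turn":0,"jaw":2.5},{"x":0,"y":0,"z":0,"turn":0,"jaw":2.5}])

```text
t: 3.35
tool_pos: [0.5296, 0.2689, 0.1139]
tool_rot: [-1.559, 0.198, -0.204]
contact_force: [0.5, -0.2, 2.6]
opening: 0.0343
```

play_rows(moves=[{"x":0,"y":0,"z":0,"turn":0,"jaw":2.5},{"x":0,"y":0,"z":0,"turn":0,"jaw":2.5},{"x":0,"y":0,"z":0,"turn":0,"jaw":2.5},{"x":0,"y":0,"z":0,"turn":0,"jaw":2.5}])

```text
t: 3.68
tool_pos: [0.5299, 0.2687, 0.1139]
tool_rot: [-1.559, 0.199, -0.205]
contact_force: [1.4, 0.6, 5.3]
opening: 0.0346
```

```bash
python3 sh.py side 220 80 120 120 5 pics/a2.png
```

```text
3.7333 [0.5299 0.2687 0.1139] 0.0345 [1.3 2.1 5.4]
```

View pics/a2.png

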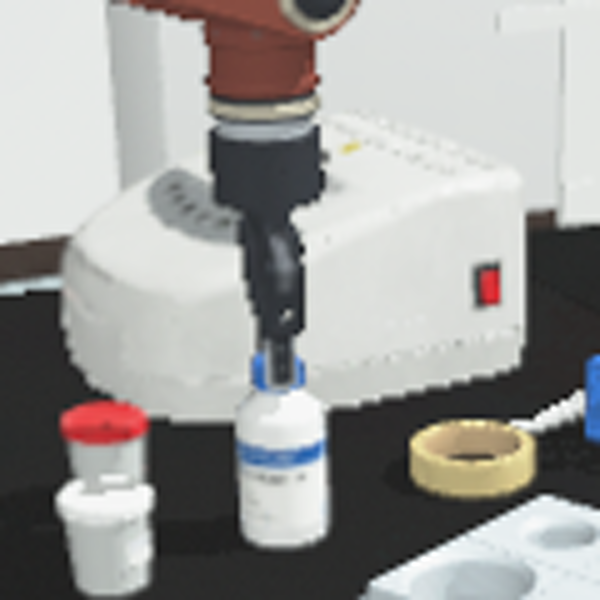

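play_rows(moves=[{"x":0,"y":0,"z":1,"turn":0,"jaw":2.5},{"x":0,"y":0,"z":1.5,"turn":0,"jaw":2.5},{"x":0,"y":0,"z":2,"turn":0,"jaw":2.5},{"x":0,"y":0,"z":2,"turn":0,"jaw":2.5},{"x":0,"y":0,"z":2,"turn":0,"jaw":2.5},{"x":0,"y":0,"z":1.5,"turn":0,"jaw":2.5},{"x":0,"y":0,"z":0,"turn":0,"jaw":2.5}])

```text
t: 4.32
tool_pos: [0.5295, 0.2683, 0.2152]
tool_rot: [-1.559, 0.198, -0.205]
contact_force: [-0.3, 0.5, -2.4]
opening: 0.0341
```

```bash
python3 sh.py side 220 80 120 120 5 pics/a3.png
```

```text
4.3667 [0.5288 0.2681 0.2129] 0.034 [ 0.8  0.5 -3.2]
```

View pics/a3.png

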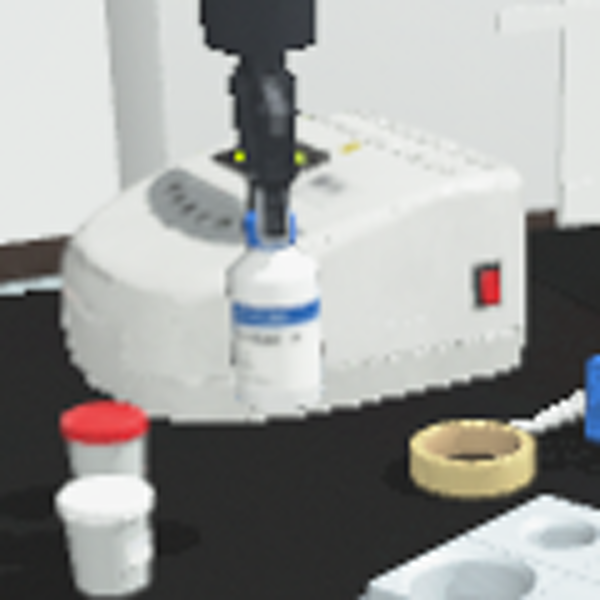

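play_rows(moves=[{"x":0,"y":-2,"z":0.5,"turn":0,"jaw":2.5},{"x":0.1,"y":-3.5,"z":0.5,"turn":0,"jaw":2.5},{"x":0.1,"y":-4,"z":0,"turn":0,"jaw":2.5},{"x":0,"y":-4,"z":0,"turn":0,"jaw":2.5},{"x":0,"y":-4,"z":0,"turn":0,"jaw":2.5},{"x":0,"y":-4,"z":0,"turn":0,"jaw":2.5},{"x":0.1,"y":-3.5,"z":0,"turn":0,"jaw":2.5},{"x":0,"y":-2,"z":0,"turn":0,"jaw":2.5}])

```text
t: 5.03
tool_pos: [0.5296, -0.0053, 0.2187]
tool_rot: [-1.563, 0.207, -0.201]
contact_force: [-0.0, 0.3, -2.2]
opening: 0.034
```

play_rows(moves=[{"x":0,"y":-1,"z":0,"turn":0,"jaw":2.5},{"x":0,"y":0,"z":0,"turn":0,"jaw":2.5},{"x":0,"y":0,"z":0,"turn":0,"jaw":2.5},{"x":0,"y":0,"z":0,"turn":0,"jaw":2.5}])

```text
t: 5.37
tool_pos: [0.5308, -0.0108, 0.2204]
tool_rot: [-1.561, 0.202, -0.199]
contact_force: [0.0, 1.3, -3.6]
opening: 0.0342
```

```bash
python3 sh.py side 250 100 140 140 4.2 pics/a4.png;python3 sh.py top 245 130 120 120 5 pics/a4t.png
```

```text
5.4167 [ 0.531  -0.0106  0.2207] 0.0341 [ 0.8 -0.4 -2.9]
5.4667 [ 0.5311 -0.0106  0.2209] 0.0339 [ 0.3 -0.9 -3.2]
```

View pics/a4.png

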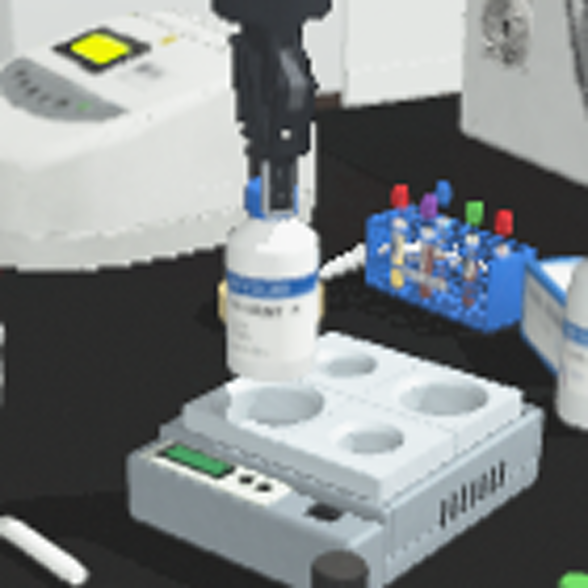

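View pics/a4t.png

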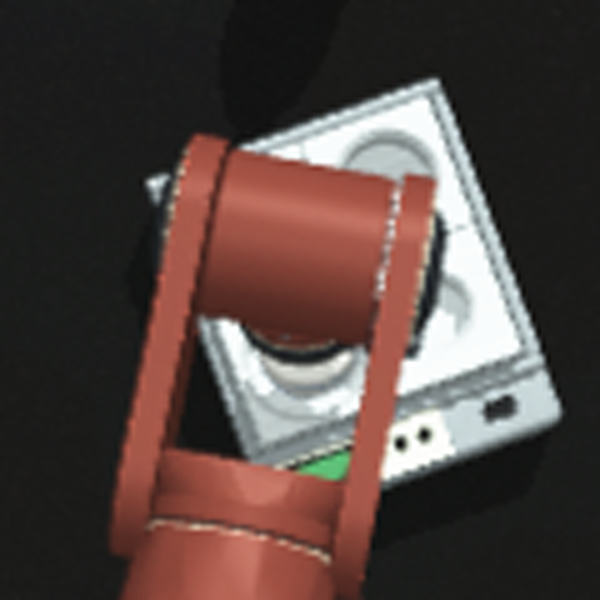

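```bash
python3 - <<'E'
from h import *
d=eyes.get_image("side")
for z in(.107,.2,.232):
  p=proj(d,(.5296,-.013,z)); print(z,p.round(1),((p-[250,100])*4.2).round(0))
t=np.linspace(0,6.28,60)
P=np.array([proj(d,(.5296+.031*np.cos(a),-.013+.031*np.sin(a),.107)) for a in t]);Q=(P-[250,100])*4.2
print(Q.min(0),Q.max(0))
r=regions_of("side","bottle_large")[0]; m=r["pixels"];y,x=np.nonzero(m);
for yy in range(y.min(),y.max()+1,4): k=x[y==yy]; print(yy,k.min(),k.max(),(k.min()+k.max())/2)
print(y.max())
E
```

```text
0.107 [314.  186.5] [269. 363.]
0.2 [314. 156.] [269. 235.]
0.232 [313.9 144.9] [269. 189.]
[223.88387748 345.10537471] [314.06066729 382.14792099]
142 309 310 309.5
146 308 311 309.5
150 308 313 310.5
154 305 323 314.0
158 304 325 314.5
162 304 326 315.0
166 304 326 315.0
170 304 326 315.0
174 304 325 314.5
178 304 325 314.5
182 304 325 314.5
186 305 324 314.5
190 310 319 314.5
190
```

play_rows(moves=[{"x":0,"y":0,"z":-1,"turn":0,"jaw":2.5},{"x":0,"y":0,"z":-1.3,"turn":0,"jaw":2.5},{"x":0,"y":0,"z":-1.3,"turn":0,"jaw":2.5},{"x":0,"y":0,"z":-1,"turn":0,"jaw":2.5},{"x":0,"y":0,"z":-0.6,"turn":0,"jaw":2.5},{"x":0,"y":0,"z":-0.3,"turn":0,"jaw":2.5},{"x":0,"y":0,"z":0,"turn":0,"jaw":2.5}])

```text
t: 6.15
tool_pos: [0.5306, -0.012, 0.1649]
tool_rot: [-1.561, 0.203, -0.2]
contact_force: [-1.0, 0.5, -2.5]
opening: 0.0345
```

Expected seated TCP ≈ 0.162 (0.114 + 0.048); lower gently.

play_rows(moves=[{"x":0,"y":0,"z":-0.15,"turn":0,"jaw":2.5},{"x":0,"y":0,"z":-0.1,"turn":0,"jaw":2.5},{"x":0,"y":0,"z":-0.1,"turn":0,"jaw":2.5},{"x":0,"y":0,"z":0,"turn":0,"jaw":2.5}])

```text
t: 6.48
tool_pos: [0.5315, -0.0121, 0.1632]
tool_rot: [-1.561, 0.201, -0.202]
contact_force: [0.4, 0.2, -2.5]
opening: 0.0342
```

play_rows(moves=[{"x":0,"y":0,"z":-0.1,"turn":0,"jaw":2.5},{"x":0,"y":0,"z":-0.1,"turn":0,"jaw":2.5},{"x":0,"y":0,"z":0,"turn":0,"jaw":2.5},{"x":0,"y":0,"z":0,"turn":0,"jaw":2.5}])

```text
t: 6.82
tool_pos: [0.5319, -0.0122, 0.1619]
tool_rot: [-1.562, 0.2, -0.203]
contact_force: [-0.5, -0.5, 2.0]
opening: 0.0343
```

play_rows(moves=[{"x":0,"y":0,"z":-0.1,"turn":0,"jaw":2.5},{"x":0,"y":0,"z":0,"turn":0,"jaw":2.5},{"x":0,"y":0,"z":0,"turn":0,"jaw":4.5},{"x":0,"y":0,"z":0,"turn":0,"jaw":5.5},{"x":0,"y":0,"z":0,"turn":0,"jaw":5.5},{"x":0,"y":0,"z":1.5,"turn":0,"jaw":5.5},{"x":0,"y":0,"z":2.5,"turn":0,"jaw":5.5},{"x":0,"y":0,"z":2.5,"turn":0,"jaw":5.5}])

```text
t: 7.48
tool_pos: [0.5302, -0.0118, 0.2238]
tool_rot: [-1.561, 0.204, -0.199]
contact_force: [0.1, 0.0, 0.2]
opening: 0.0552
```

```bash
python3 sh.py side 250 100 140 140 4.2 pics/a5.png
```

```text
7.5333 [ 0.5334 -0.0123  0.2311] 0.0547 [ 0.8 -0.4  5. ]
```

View pics/a5.png

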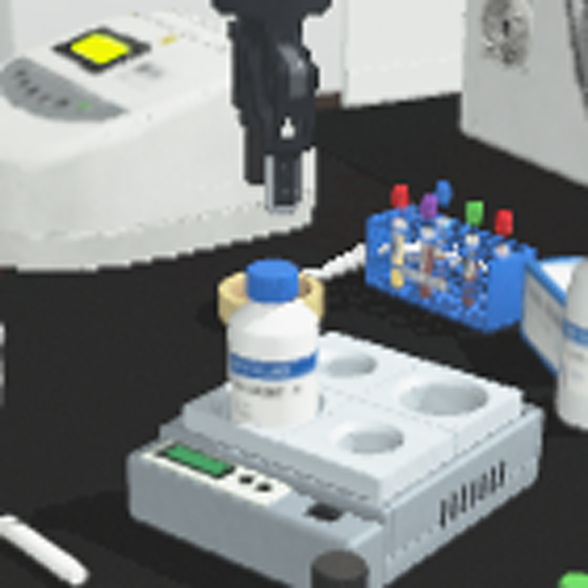

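play_rows(moves=[{"x":-0.6,"y":-1.6,"z":0,"turn":0,"jaw":5.5},{"x":-1.3,"y":-3.4,"z":0,"turn":0,"jaw":5.5},{"x":-1.4,"y":-3.6,"z":0,"turn":0,"jaw":5.5},{"x":-1.4,"y":-3.6,"z":0,"turn":0,"jaw":5.5},{"x":-1.4,"y":-3.6,"z":0,"turn":0,"jaw":5.5},{"x":-1.4,"y":-3.6,"z":0,"turn":0,"jaw":5.5},{"x":-1.3,"y":-3.4,"z":-1,"turn":0,"jaw":5.5},{"x":-0.7,"y":-2.0,"z":-2,"turn":0,"jaw":5.5}])

```text
t: 8.2
tool_pos: [0.4362, -0.264, 0.1973]
tool_rot: [-1.565, 0.2, -0.208]
contact_force: [0.2, -0.1, 1.0]
opening: 0.0551
```

play_rows(moves=[{"x":0,"y":0,"z":-3,"turn":0,"jaw":5.5},{"x":0,"y":0,"z":-2,"turn":0,"jaw":5.5},{"x":0,"y":0,"z":0,"turn":0,"jaw":5.5},{"x":0,"y":0,"z":0,"turn":0,"jaw":5.5}])

```text
t: 8.53
tool_pos: [0.4354, -0.2594, 0.1434]
tool_rot: [-1.56, 0.204, -0.199]
contact_force: [0.3, 0.1, -0.1]
opening: 0.0547
```

```bash
python3 sh.py side 270 150 140 140 4.2 pics/b1.png; python3 sh.py side 270 150 140 140 4.2 pics/b1.png
```

```text
8.5833 [ 0.4365 -0.26    0.1453] 0.0549 [0.5 0.3 0.4]
8.6333 [ 0.4371 -0.2604  0.1464] 0.0549 [ 0.6 -0.1  0.7]
```

View pics/b1.png

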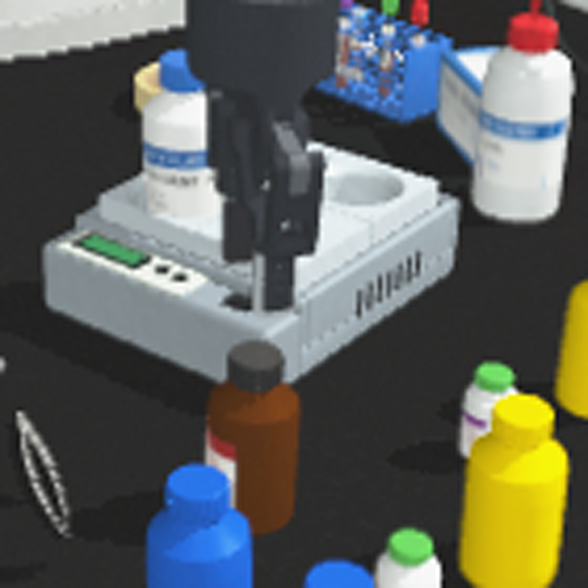

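```bash
python3 - <<'E'
from h import *
d=eyes.get_image("side")
for X in((.437,-.2604,.1464),(.430,-.287,.1464),(.444,-.2338,.1464),(.4378,-.260,.105)):
  p=proj(d,X); print(p.round(1),((p-[270,150])*4.2).round(0))
E
```

```text
[331.  218.4] [256. 287.]
[334.5 224.4] [271. 312.]
[327.6 212.8] [242. 264.]
[330.8 234.1] [256. 353.]
```

play_rows(moves=[{"x":0,"y":0,"z":-2,"turn":0,"jaw":5.5},{"x":0,"y":0,"z":-2,"turn":0,"jaw":5.5},{"x":0,"y":0,"z":-1.6,"turn":0,"jaw":5.5},{"x":0,"y":0,"z":0,"turn":0,"jaw":5.5},{"x":0,"y":0,"z":0,"turn":0,"jaw":4},{"x":0,"y":0,"z":0,"turn":0,"jaw":2},{"x":0,"y":0,"z":0,"turn":0,"jaw":2},{"x":0,"y":0,"z":0,"turn":0,"jaw":2}])

```text
t: 9.35
tool_pos: [0.4376, -0.2609, 0.0911]
tool_rot: [-1.563, 0.199, -0.204]
contact_force: [0.8, 0.6, 4.5]
opening: 0.0295
```

play_rows(moves=[{"x":0,"y":0,"z":0,"turn":0,"jaw":2},{"x":0,"y":0,"z":0,"turn":0,"jaw":2},{"x":0,"y":0,"z":0,"turn":0,"jaw":2},{"x":0,"y":0,"z":0,"turn":0,"jaw":2}])

```text
t: 9.68
tool_pos: [0.4377, -0.2609, 0.0911]
tool_rot: [-1.563, 0.199, -0.204]
contact_force: [-0.2, 1.1, 6.4]
opening: 0.0295
```

```bash
python3 sh.py side 270 150 140 140 4.2 pics/b2.png
```

```text
9.7333 [ 0.4377 -0.2609  0.0911] 0.0296 [1.1 0.5 6.1]
```

View pics/b2.png

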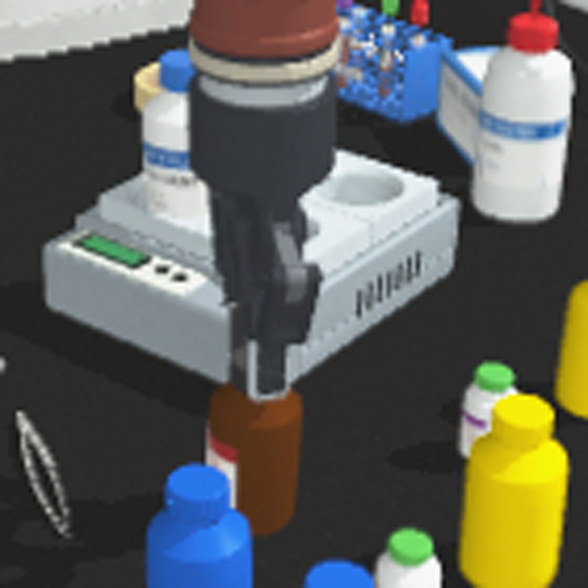

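play_rows(moves=[{"x":0,"y":0,"z":1,"turn":0,"jaw":2},{"x":0,"y":0,"z":1.5,"turn":0,"jaw":2},{"x":0,"y":0,"z":2.5,"turn":0,"jaw":2},{"x":0,"y":0,"z":2.5,"turn":0,"jaw":2},{"x":0,"y":0,"z":2,"turn":0,"jaw":2},{"x":0.5,"y":0.5,"z":1.5,"turn":0,"jaw":2},{"x":1.5,"y":1.4,"z":0.5,"turn":0,"jaw":2},{"x":2.5,"y":2.4,"z":0,"turn":0,"jaw":2}])

```text
t: 10.4
tool_pos: [0.4815, -0.2188, 0.207]
tool_rot: [-1.564, 0.202, -0.208]
contact_force: [1.1, -0.8, -1.8]
opening: 0.0293
```

play_rows(moves=[{"x":2.8,"y":2.8,"z":0,"turn":0,"jaw":2},{"x":2.8,"y":2.8,"z":0,"turn":0,"jaw":2},{"x":2.8,"y":2.8,"z":0,"turn":0,"jaw":2},{"x":2.8,"y":2.8,"z":0,"turn":0,"jaw":2},{"x":2.4,"y":2.2,"z":0,"turn":0,"jaw":2},{"x":1.5,"y":1.4,"z":0,"turn":0,"jaw":2},{"x":0.7,"y":0.6,"z":0,"turn":0,"jaw":2},{"x":0,"y":0,"z":0,"turn":0,"jaw":2}])

```text
t: 11.07
tool_pos: [0.6399, -0.0618, 0.2037]
tool_rot: [-1.562, 0.2, -0.199]
contact_force: [-0.4, -0.4, -0.6]
opening: 0.0297
```

play_rows(moves=[{"x":0,"y":0,"z":0,"turn":0,"jaw":2},{"x":0,"y":0,"z":0,"turn":0,"jaw":2}])

```text
t: 11.23
tool_pos: [0.6384, -0.064, 0.2038]
tool_rot: [-1.562, 0.203, -0.202]
contact_force: [-0.2, -0.3, -0.9]
opening: 0.0299
```

```bash
python3 sh.py side 270 90 140 140 4.2 pics/b3.png; python3 - <<'E'
from h import *
d=eyes.get_image("side")
m=(.6404,-.063); z=ctrl.get_obs()["tool_pos"][2]-.0911;print(z)
for r in regions_of("side","bottle_brown"):
  y,x=np.nonzero(r["pixels"]); 
  if r["point"][1]>215: continue
  print(r["point"],r["score"],y.max())
  for yy in range(y.min(),y.max()+1,4): k=x[y==yy]; print(yy,k.min(),k.max(),(k.min()+k.max())/2)
t=np.linspace(0,6.28,60)
P=np.array([proj(d,(m[0]+.026*np.cos(a),m[1]+.026*np.sin(a),z)) for a in t])
print(P.min(0),P.max(0),proj(d,(*m,z)),proj(d,(*m,z+.05)))
E
```

```text
11.2833 [ 0.6384 -0.0642  0.2038] 0.0296 [-0.3 -0.9 -1.1]
0.11284434909172471
[355.3, 171.5] 0.93 186
149 353 355 354.0
153 352 355 353.5
157 349 363 356.0
161 347 365 356.0
165 347 365 356.0
169 347 364 355.5
173 346 364 355.0
177 346 363 354.5
181 346 363 354.5
185 348 362 355.0
[346.77890244 179.694108  ] [364.72796506 186.91124722] [355.74146216 183.22971245] [356.5549047  167.14319462]
```

View pics/b3.png

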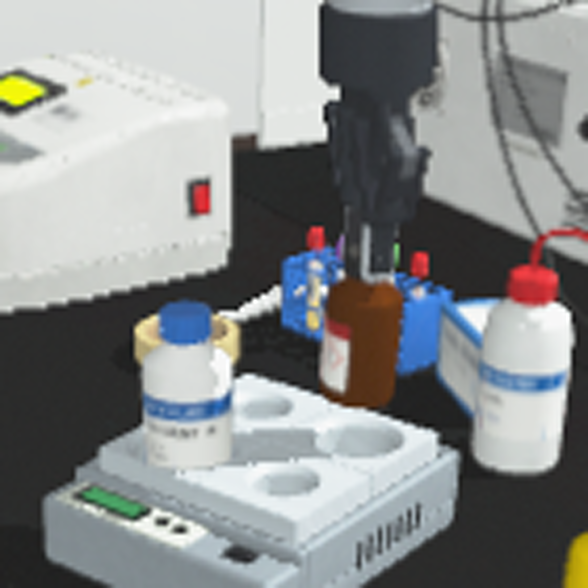

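play_rows(moves=[{"x":0.2,"y":0,"z":-1,"turn":0,"jaw":2},{"x":0,"y":0,"z":-1.3,"turn":0,"jaw":2},{"x":0,"y":0,"z":-1.3,"turn":0,"jaw":2},{"x":0,"y":0,"z":-1.2,"turn":0,"jaw":2},{"x":0,"y":0,"z":-0.8,"turn":0,"jaw":2},{"x":0,"y":0,"z":-0.4,"turn":0,"jaw":2},{"x":0,"y":0,"z":-0.2,"turn":0,"jaw":2},{"x":0,"y":0,"z":0,"turn":0,"jaw":2}])

```text
t: 12.05
tool_pos: [0.641, -0.0629, 0.1411]
tool_rot: [-1.561, 0.202, -0.201]
contact_force: [-0.5, -0.1, -0.4]
opening: 0.0296
```

play_rows(moves=[{"x":0,"y":0,"z":-0.1,"turn":0,"jaw":2},{"x":0,"y":0,"z":-0.1,"turn":0,"jaw":2},{"x":0,"y":0,"z":0,"turn":0,"jaw":2},{"x":0,"y":0,"z":0,"turn":0,"jaw":2}])

```text
t: 12.38
tool_pos: [0.6415, -0.063, 0.1403]
tool_rot: [-1.561, 0.201, -0.202]
contact_force: [0.5, 0.2, -1.2]
opening: 0.0296
```

play_rows(moves=[{"x":0,"y":0,"z":-0.1,"turn":0,"jaw":2},{"x":0,"y":0,"z":-0.1,"turn":0,"jaw":2},{"x":0,"y":0,"z":0,"turn":0,"jaw":2},{"x":0,"y":0,"z":0,"turn":0,"jaw":2}])

```text
t: 12.72
tool_pos: [0.642, -0.0631, 0.1392]
tool_rot: [-1.561, 0.2, -0.203]
contact_force: [0.3, 0.6, 4.8]
opening: 0.0298
```

Seated. Release and rise.

play_rows(moves=[{"x":0,"y":0,"z":0,"turn":0,"jaw":3.5},{"x":0,"y":0,"z":0,"turn":0,"jaw":5},{"x":0,"y":0,"z":0,"turn":0,"jaw":5},{"x":0,"y":0,"z":1.5,"turn":0,"jaw":5},{"x":0,"y":0,"z":2.5,"turn":0,"jaw":5},{"x":0,"y":0,"z":2.5,"turn":0,"jaw":5},{"x":0,"y":0,"z":1.5,"turn":0,"jaw":5}])

```text
t: 13.3
tool_pos: [0.6423, -0.0633, 0.2218]
tool_rot: [-1.562, 0.198, -0.205]
contact_force: [1.0, 0.7, 1.5]
opening: 0.05
```

```bash
python3 sh.py side 270 90 140 140 4.2 pics/b4.png
```

```text
13.35 [ 0.6438 -0.0635  0.2252] 0.0506 [1.7 1.3 2.4]
```

View pics/b4.png

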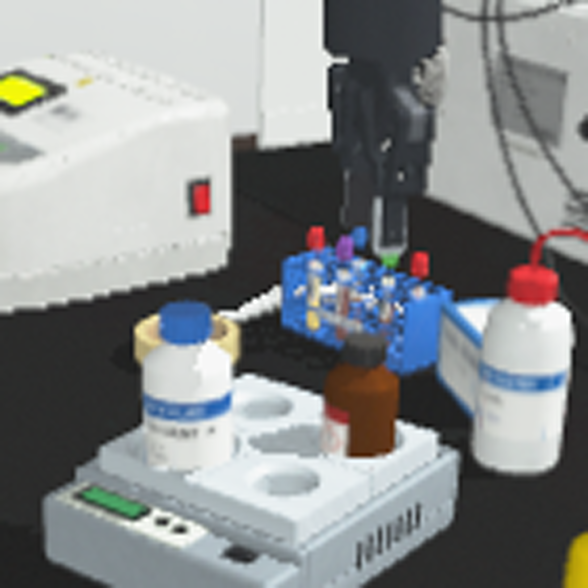

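play_rows(moves=[{"x":-0.5,"y":-1.7,"z":0,"turn":0,"jaw":5.4},{"x":-0.8,"y":-3.5,"z":0,"turn":0,"jaw":5.4},{"x":-0.9,"y":-3.8,"z":0,"turn":0,"jaw":5.4},{"x":-0.9,"y":-3.8,"z":-0.5,"turn":0,"jaw":5.4},{"x":-0.9,"y":-3.8,"z":-1,"turn":0,"jaw":5.4},{"x":-0.8,"y":-3.2,"z":-2,"turn":0,"jaw":5.4},{"x":-0.4,"y":-1.9,"z":-3,"turn":0,"jaw":5.4},{"x":0,"y":0,"z":-3.5,"turn":0,"jaw":5.4}])

```text
t: 14.02
tool_pos: [0.5892, -0.285, 0.1189]
tool_rot: [-1.565, 0.202, -0.209]
contact_force: [-0.2, -0.7, -0.3]
opening: 0.054
```

play_rows(moves=[{"x":0,"y":0,"z":-2.5,"turn":0,"jaw":5.4},{"x":0,"y":0,"z":0,"turn":0,"jaw":5.4},{"x":0,"y":0,"z":0,"turn":0,"jaw":5.4},{"x":0,"y":0,"z":0,"turn":0,"jaw":5.4}])

```text
t: 14.35
tool_pos: [0.5902, -0.2803, 0.0945]
tool_rot: [-1.562, 0.2, -0.203]
contact_force: [-0.5, -1.4, 1.0]
opening: 0.0534
```

```bash
python3 sh.py side 320 150 140 140 4.2 pics/c1.png;python3 sh.py side 320 150 140 140 4.2 pics/c1.png; python3 - <<'E'
from h import *
d=eyes.get_image("side")
T=ctrl.get_obs()["tool_pos"]
for X in(T,(.591,-.280,.058)): print(((proj(d,X)-[320,150])*4.2).round(0))
E
```

```text
14.4 [ 0.5908 -0.2806  0.0956] 0.0541 [-0.6  0.1  0.4]
14.45 [ 0.591  -0.2806  0.096 ] 0.054 [ 0.  -0.2  0.1]
[290. 316.]
[284. 371.]
```

View pics/c1.png

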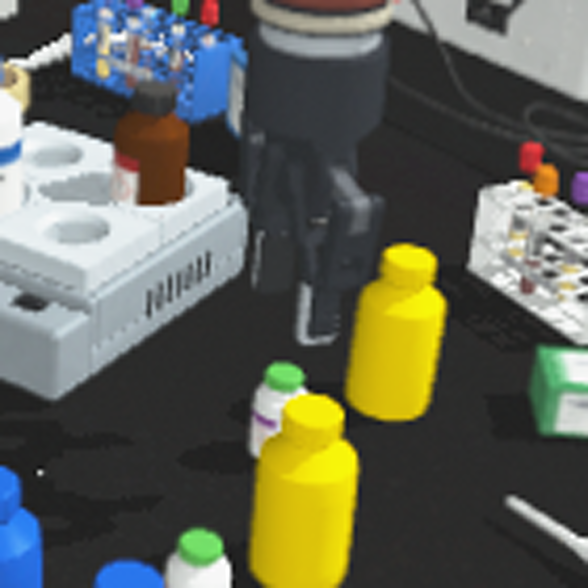

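play_rows(moves=[{"x":0,"y":0,"z":-1.5,"turn":0,"jaw":5.4},{"x":0,"y":0,"z":-1.5,"turn":0,"jaw":5.4},{"x":0,"y":0,"z":-1.5,"turn":0,"jaw":5.4},{"x":0,"y":0,"z":0,"turn":0,"jaw":5.4}])

```text
t: 14.83
tool_pos: [0.5861, -0.278, 0.0421]
tool_rot: [-1.558, 0.208, -0.195]
contact_force: [-0.2, 0.7, -1.4]
opening: 0.054
```

play_rows(moves=[{"x":0,"y":0,"z":-1.4,"turn":0,"jaw":5.4},{"x":0,"y":0,"z":-1,"turn":0,"jaw":5.4},{"x":0,"y":0,"z":0,"turn":0,"jaw":5.4},{"x":0,"y":0,"z":0,"turn":0,"jaw":4.5},{"x":0,"y":0,"z":0,"turn":0,"jaw":3.6},{"x":0,"y":0,"z":0,"turn":0,"jaw":2.5},{"x":0,"y":0,"z":0,"turn":0,"jaw":2.5},{"x":0,"y":0,"z":0,"turn":0,"jaw":2.5}], squeeze=25)

```text
t: 15.5
tool_pos: [0.5897, -0.2803, 0.0246]
tool_rot: [-1.562, 0.201, -0.203]
contact_force: [0.9, 0.3, 1.3]
opening: 0.0309
```

```bash
python3 sh.py side 320 150 140 140 4.2 pics/c2.png
```

```text
15.55 [ 0.5897 -0.2803  0.0246] 0.0308 [0.5 0.1 0.5]
```

View pics/c2.png

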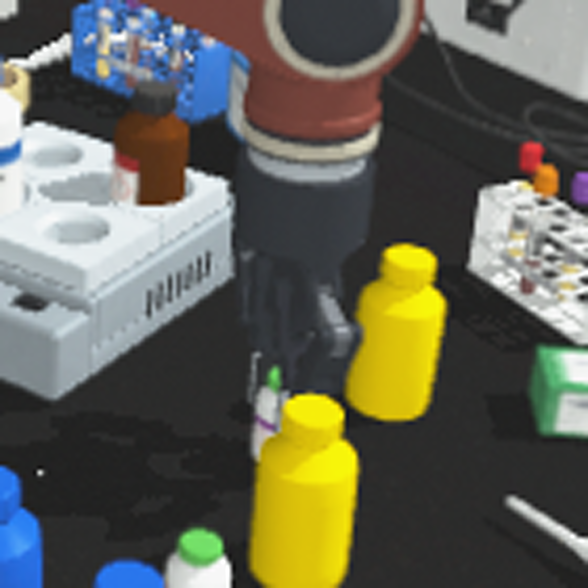

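play_rows(moves=[{"x":0,"y":0,"z":0,"turn":0,"jaw":4.2},{"x":0,"y":0,"z":0,"turn":0,"jaw":4.2},{"x":0,"y":0,"z":0.3,"turn":0,"jaw":4.2},{"x":0,"y":0,"z":0,"turn":0,"jaw":4.2},{"x":0,"y":0,"z":0,"turn":0,"jaw":3.5},{"x":0,"y":0,"z":0,"turn":0,"jaw":2.5},{"x":0,"y":0,"z":0,"turn":0,"jaw":2.5},{"x":0,"y":0,"z":0,"turn":0,"jaw":2.5}])

```text
t: 16.22
tool_pos: [0.5895, -0.2802, 0.0272]
tool_rot: [-1.562, 0.201, -0.202]
contact_force: [0.6, -0.2, 2.7]
opening: 0.0307
```

play_rows(moves=[{"x":0,"y":0,"z":0,"turn":0,"jaw":2.5},{"x":0,"y":0,"z":0,"turn":0,"jaw":2.5}])

```text
t: 16.38
tool_pos: [0.5895, -0.2802, 0.0272]
tool_rot: [-1.562, 0.201, -0.202]
contact_force: [1.0, 0.1, 2.9]
opening: 0.0312
```

play_rows(moves=[{"x":0,"y":0,"z":1,"turn":0,"jaw":2.5},{"x":0,"y":0,"z":2,"turn":0,"jaw":2.5},{"x":0,"y":0,"z":2.5,"turn":0,"jaw":2.5},{"x":0,"y":0,"z":2.5,"turn":0,"jaw":2.5},{"x":0,"y":0.7,"z":1.5,"turn":0,"jaw":2.5},{"x":-0.3,"y":2,"z":0.5,"turn":0,"jaw":2.5},{"x":-0.5,"y":3,"z":0,"turn":0,"jaw":2.5},{"x":-0.6,"y":3.5,"z":0,"turn":0,"jaw":2.5}])

```text
t: 17.05
tool_pos: [0.5753, -0.1878, 0.1278]
tool_rot: [-1.562, 0.202, -0.204]
contact_force: [0.2, -0.1, 0.1]
opening: 0.0307
```

play_rows(moves=[{"x":-0.6,"y":3.5,"z":0,"turn":0,"jaw":2.5},{"x":-0.6,"y":3.2,"z":0,"turn":0,"jaw":2.5},{"x":-0.4,"y":2,"z":0,"turn":0,"jaw":2.5},{"x":0,"y":0.8,"z":0,"turn":0,"jaw":2.5},{"x":0,"y":0,"z":0,"turn":0,"jaw":2.5},{"x":0,"y":0,"z":0,"turn":0,"jaw":2.5},{"x":0,"y":0,"z":0,"turn":0,"jaw":2.5}])

```text
t: 17.63
tool_pos: [0.5595, -0.094, 0.1269]
tool_rot: [-1.562, 0.202, -0.202]
contact_force: [-0.2, -0.9, -0.4]
opening: 0.0312
```

```bash
cat > chk.py <<'E'
import sys
from h import *
m=(float(sys.argv[1]),float(sys.argv[2])); g=float(sys.argv[3])
d=eyes.get_image("side")
z=ctrl.get_obs()["tool_pos"][2]-g;print("foot",z, ctrl.get_obs()["tool_pos"])
c=proj(d,(*m,z));print("want foot",c,"at +.03",proj(d,(*m,z+.03)))
for r in regions_of("side","bottle_small_1"):
  y,x=np.nonzero(r["pixels"])
  print(r["point"],round(r["score"],2),y.min(),y.max())
  if np.hypot(*(np.array(r["point"])-c))<25:
    for yy in range(y.min(),y.max()+1,2): k=x[y==yy]; print(yy,k.min(),k.max(),(k.min()+k.max())/2)
t=np.linspace(0,6.28,60)
P=np.array([proj(d,(m[0]+.0165*np.cos(a),m[1]+.0165*np.sin(a),z)) for a in t])
print(P.min(0),P.max(0))
E
python3 sh.py side 270 120 110 110 5.4 pics/c3.png; python3 chk.py .560 -.0934 .0272
```

```text
17.6833 [ 0.5595 -0.0942  0.1269] 0.0314 [ 0.8  0.9 -0.6]
foot 0.09965257284143969 [ 0.5594794  -0.09422955  0.12685257]
want foot [337.65620221 197.14552773] at +.03 [337.93919647 187.26161282]
[368.8, 290.7] 0.72 276 304
[240.1, 185.3] 0.72 175 199
[331.69738384 194.58307113] [343.62361487 199.77643202]
```

View pics/c3.png

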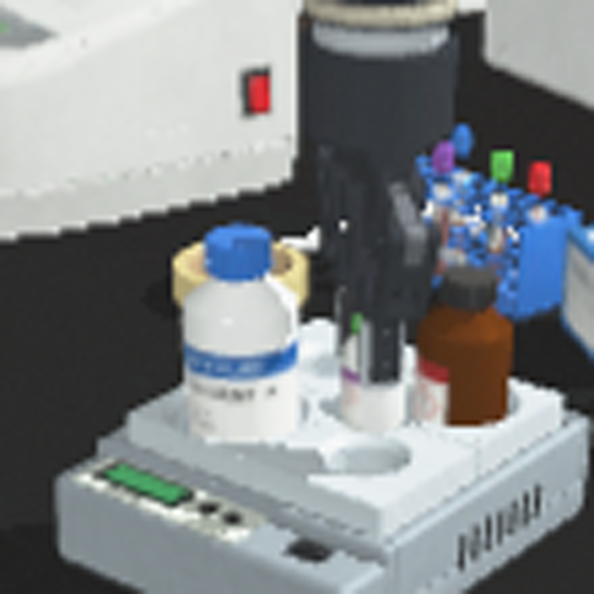

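```bash
python3 - <<'E'
from h import *
d=eyes.get_image("side")["img"].astype(int)
for y in (191,192,193,194,195,196,197,198,199,200): print(y,[int(v.sum()/3) for v in d[y,328:350]])
t=eyes.get_image("top")["img"]; cv2.imwrite("pics/c4.png",cv2.resize(t[130:250,260:380,::-1],None,fx=5,fy=5,interpolation=cv2.INTER_CUBIC))
E
```

```text
191 [236, 236, 237, 236, 236, 180, 175, 184, 170, 169, 163, 158, 159, 164, 167, 202, 225, 197, 190, 172, 165, 188]
192 [226, 234, 235, 236, 236, 187, 180, 193, 207, 200, 191, 191, 202, 211, 227, 234, 237, 186, 169, 169, 167, 192]
193 [237, 231, 220, 226, 189, 179, 181, 192, 207, 214, 214, 214, 215, 224, 233, 236, 238, 178, 161, 175, 167, 183]
194 [236, 191, 177, 180, 169, 178, 180, 198, 207, 214, 214, 215, 219, 226, 232, 235, 237, 171, 164, 179, 171, 197]
195 [236, 179, 165, 165, 169, 182, 193, 207, 215, 213, 213, 215, 219, 225, 231, 235, 236, 171, 168, 175, 181, 198]
196 [237, 233, 181, 167, 165, 181, 199, 210, 216, 215, 213, 216, 218, 223, 230, 233, 235, 171, 166, 177, 181, 190]
197 [232, 234, 230, 230, 174, 173, 192, 208, 216, 213, 212, 214, 216, 222, 229, 233, 227, 171, 164, 180, 190, 194]
198 [217, 232, 234, 234, 230, 210, 190, 202, 208, 211, 211, 213, 215, 221, 229, 232, 207, 174, 219, 173, 229, 228]
199 [232, 233, 234, 233, 234, 231, 223, 211, 198, 208, 210, 212, 214, 218, 229, 230, 231, 230, 227, 222, 220, 226]
200 [235, 235, 234, 234, 241, 240, 239, 236, 231, 221, 222, 220, 212, 229, 232, 235, 236, 236, 234, 234, 233, 227]
```

View pics/c4.png

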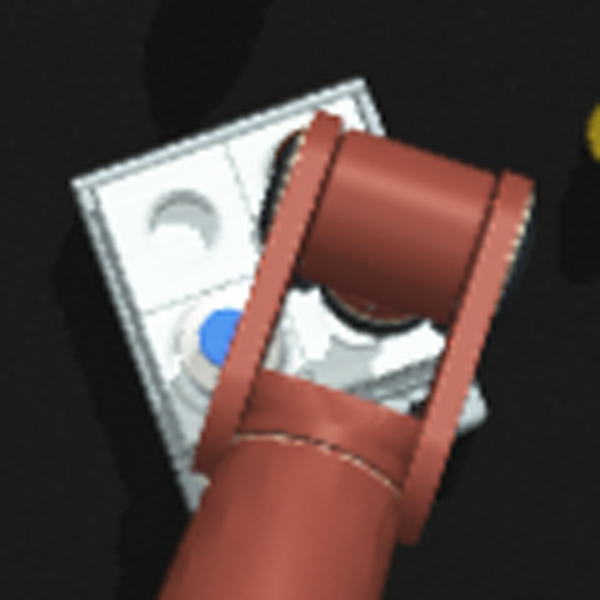

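play_rows(moves=[{"x":-0.15,"y":0.1,"z":0,"turn":0,"jaw":2.5},{"x":0,"y":0,"z":-1,"turn":0,"jaw":2.5},{"x":0,"y":0,"z":-1,"turn":0,"jaw":2.5},{"x":0,"y":0,"z":-1,"turn":0,"jaw":2.5},{"x":0,"y":0,"z":-0.7,"turn":0,"jaw":2.5},{"x":0,"y":0,"z":-0.3,"turn":0,"jaw":2.5},{"x":0,"y":0,"z":-0.1,"turn":0,"jaw":2.5},{"x":0,"y":0,"z":0,"turn":0,"jaw":2.5}])

```text
t: 18.55
tool_pos: [0.5575, -0.0919, 0.0852]
tool_rot: [-1.561, 0.202, -0.201]
contact_force: [0.6, -0.1, -0.1]
opening: 0.0308
```

play_rows(moves=[{"x":0,"y":0,"z":-0.1,"turn":0,"jaw":2.5},{"x":0,"y":0,"z":-0.1,"turn":0,"jaw":2.5},{"x":0,"y":0,"z":0,"turn":0,"jaw":2.5},{"x":0,"y":0,"z":0,"turn":0,"jaw":2.5}])

```text
t: 18.88
tool_pos: [0.5579, -0.0921, 0.0841]
tool_rot: [-1.562, 0.201, -0.202]
contact_force: [-0.6, 1.0, -0.9]
opening: 0.0308
```

play_rows(moves=[{"x":0,"y":0,"z":-0.1,"turn":0,"jaw":2.5},{"x":0,"y":0,"z":-0.1,"turn":0,"jaw":2.5},{"x":0,"y":0,"z":0,"turn":0,"jaw":2.5},{"x":0,"y":0,"z":0,"turn":0,"jaw":2.5}])

```text
t: 19.22
tool_pos: [0.5583, -0.0922, 0.0832]
tool_rot: [-1.562, 0.201, -0.202]
contact_force: [-1.2, 0.9, 4.0]
opening: 0.0309
```

play_rows(moves=[{"x":0,"y":0,"z":0,"turn":0,"jaw":3.8},{"x":0,"y":0,"z":0,"turn":0,"jaw":4.6},{"x":0,"y":0,"z":0,"turn":0,"jaw":4.6},{"x":0,"y":0,"z":1,"turn":0,"jaw":4.6},{"x":0,"y":0,"z":2.5,"turn":0,"jaw":4.6},{"x":0,"y":0,"z":3,"turn":0,"jaw":4.6},{"x":0,"y":0,"z":3,"turn":0,"jaw":4.6},{"x":0,"y":0,"z":2,"turn":0,"jaw":4.6}])

```text
t: 19.88
tool_pos: [0.5587, -0.0923, 0.2008]
tool_rot: [-1.562, 0.198, -0.205]
contact_force: [0.1, -0.2, 0.6]
opening: 0.0462
```

```bash
python3 sh.py side 270 120 110 110 5.4 pics/c5.png
```

```text
19.9333 [ 0.5608 -0.0929  0.2052] 0.0463 [1.7 0.5 2.5]
```

View pics/c5.png

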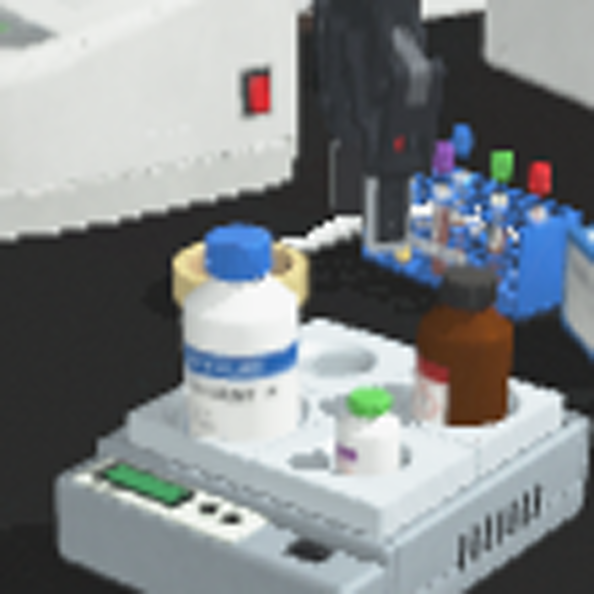

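play_rows(moves=[{"x":-0.6,"y":-1.7,"z":0,"turn":0,"jaw":5.4},{"x":-1.2,"y":-3.3,"z":0,"turn":0,"jaw":5.4},{"x":-1.3,"y":-3.6,"z":0,"turn":0,"jaw":5.4},{"x":-1.3,"y":-3.6,"z":0,"turn":0,"jaw":5.4},{"x":-1.3,"y":-3.6,"z":0,"turn":0,"jaw":5.4},{"x":-1.3,"y":-3.6,"z":0,"turn":0,"jaw":5.4},{"x":-1.3,"y":-3.6,"z":0,"turn":0,"jaw":5.4},{"x":-1.3,"y":-3.4,"z":0,"turn":0,"jaw":5.4}])

```text
t: 20.6
tool_pos: [0.4607, -0.3578, 0.1971]
tool_rot: [-1.562, 0.202, -0.202]
contact_force: [0.2, -0.1, 0.0]
opening: 0.0541
```

play_rows(moves=[{"x":-0.8,"y":-2,"z":-1,"turn":0,"jaw":5.4},{"x":-0.4,"y":-1,"z":-2,"turn":0,"jaw":5.4},{"x":0,"y":0,"z":-3,"turn":0,"jaw":5.4},{"x":0,"y":0,"z":-3,"turn":0,"jaw":5.4},{"x":0,"y":0,"z":-1.5,"turn":0,"jaw":5.4},{"x":0,"y":0,"z":0,"turn":0,"jaw":5.4},{"x":0,"y":0,"z":0,"turn":0,"jaw":5.4},{"x":0,"y":0,"z":0,"turn":0,"jaw":5.4}])

```text
t: 21.27
tool_pos: [0.4505, -0.3868, 0.0936]
tool_rot: [-1.563, 0.2, -0.203]
contact_force: [0.8, 0.2, 0.4]
opening: 0.0538
```

```bash
python3 sh.py side 300 200 140 140 4.2 pics/d1.png; python3 - <<'E'
from h import *
d=eyes.get_image("side")
T=ctrl.get_obs()["tool_pos"]; j=np.array([.254,.967,0])*.027
for X in(T,T-j,T+j,(.452,-.387,.058)): print(X,((proj(d,X)-[300,200])*4.2).round(0))
E
```

```text
21.3167 [ 0.4508 -0.3871  0.0941] 0.054 [-0.5 -0.1  0.1]
[ 0.4508547  -0.38706762  0.09427011] [285. 273.]
[ 0.4439967  -0.41317662  0.09427011] [306. 305.]
[ 0.4577127  -0.36095862  0.09427011] [266. 242.]
(0.452, -0.387, 0.058) [282. 331.]
```

View pics/d1.png

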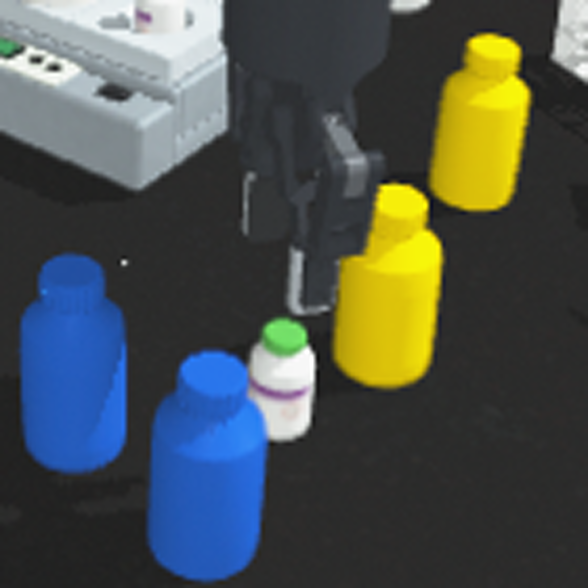

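play_rows(moves=[{"x":0.2,"y":0,"z":-1.5,"turn":0,"jaw":5.4},{"x":0,"y":0,"z":-1.5,"turn":0,"jaw":5.4},{"x":0,"y":0,"z":-1.5,"turn":0,"jaw":5.4},{"x":0,"y":0,"z":-1.2,"turn":0,"jaw":5.4},{"x":0,"y":0,"z":-0.9,"turn":0,"jaw":5.4},{"x":0,"y":0,"z":0,"turn":0,"jaw":5.4},{"x":0,"y":0,"z":0,"turn":0,"jaw":5.4},{"x":0,"y":0,"z":0,"turn":0,"jaw":5.4}])

```text
t: 22.03
tool_pos: [0.4524, -0.3866, 0.0269]
tool_rot: [-1.563, 0.2, -0.203]
contact_force: [0.6, 0.0, -0.5]
opening: 0.054
```

play_rows(moves=[{"x":0,"y":0,"z":0,"turn":0,"jaw":4.5},{"x":0,"y":0,"z":0,"turn":0,"jaw":3.6},{"x":0,"y":0,"z":0,"turn":0,"jaw":2.5},{"x":0,"y":0,"z":0,"turn":0,"jaw":2.5},{"x":0,"y":0,"z":0,"turn":0,"jaw":2.5},{"x":0,"y":0,"z":0,"turn":0,"jaw":2.5},{"x":0,"y":0,"z":0,"turn":0,"jaw":2.5},{"x":0,"y":0,"z":0,"turn":0,"jaw":2.5}])

```text
t: 22.7
tool_pos: [0.4524, -0.3865, 0.0269]
tool_rot: [-1.562, 0.201, -0.203]
contact_force: [-0.2, 2.1, 6.3]
opening: 0.0307
```

```bash
python3 sh.py side 300 200 140 140 4.2 pics/d2.png
```

```text
22.75 [ 0.4524 -0.3864  0.0269] 0.031 [-0.2  1.1  5.4]
```

View pics/d2.png

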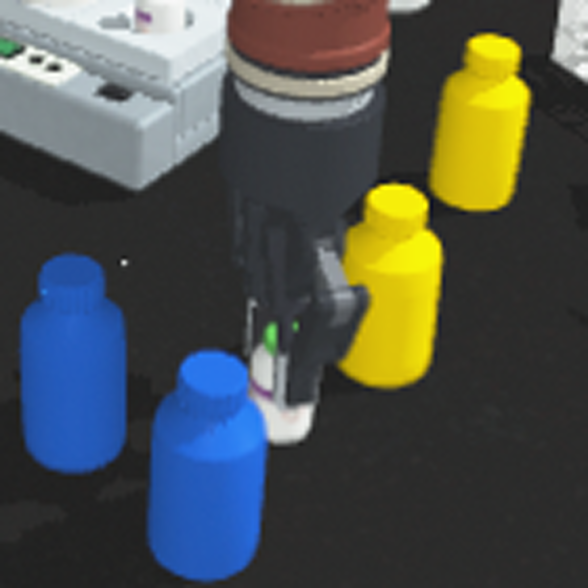

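play_rows(moves=[{"x":0,"y":0,"z":1,"turn":0,"jaw":2.5},{"x":0,"y":0,"z":2,"turn":0,"jaw":2.5},{"x":0,"y":0,"z":3,"turn":0,"jaw":2.5},{"x":0,"y":0,"z":3,"turn":0,"jaw":2.5},{"x":0,"y":0,"z":3,"turn":0,"jaw":2.5},{"x":0,"y":0.4,"z":3,"turn":0,"jaw":2.5},{"x":0.7,"y":1.8,"z":2.5,"turn":0,"jaw":2.5},{"x":1.1,"y":2.8,"z":1.5,"turn":0,"jaw":2.5}])

```text
t: 23.42
tool_pos: [0.4699, -0.338, 0.22]
tool_rot: [-1.565, 0.201, -0.207]
contact_force: [0.3, 0.8, -0.7]
opening: 0.0311
```

play_rows(moves=[{"x":1.4,"y":3.6,"z":0.5,"turn":0,"jaw":2.5},{"x":1.4,"y":3.6,"z":0,"turn":0,"jaw":2.5},{"x":1.4,"y":3.6,"z":0,"turn":0,"jaw":2.5},{"x":1.4,"y":3.6,"z":0,"turn":0,"jaw":2.5},{"x":1.4,"y":3.6,"z":0,"turn":0,"jaw":2.5},{"x":1.4,"y":3.6,"z":0,"turn":0,"jaw":2.5},{"x":1.4,"y":3.6,"z":0,"turn":0,"jaw":2.5},{"x":1.4,"y":3.6,"z":0,"turn":0,"jaw":2.5}])

```text
t: 24.08
tool_pos: [0.5817, -0.0462, 0.2209]
tool_rot: [-1.562, 0.202, -0.202]
contact_force: [0.3, -0.6, 0.1]
opening: 0.0314
```

play_rows(moves=[{"x":1.2,"y":3.2,"z":0,"turn":0,"jaw":2.5},{"x":1,"y":2.3,"z":0,"turn":0,"jaw":2.5},{"x":0.5,"y":1.1,"z":0,"turn":0,"jaw":2.5},{"x":0,"y":0,"z":0,"turn":0,"jaw":2.5},{"x":0,"y":0,"z":0,"turn":0,"jaw":2.5}])

```text
t: 24.5
tool_pos: [0.6084, 0.0177, 0.2205]
tool_rot: [-1.562, 0.202, -0.2]
contact_force: [-0.5, -0.4, -0.7]
opening: 0.0307
```

```bash
python3 sh.py side 270 90 120 120 5 pics/d3.png; python3 chk.py .610 .0174 .0269
```

```text
24.55 [0.6083 0.017  0.2206] 0.0309 [-0.8 -0.1 -0.2]
foot 0.1937522557080464 [0.60830186 0.01666956 0.22065226]
want foot [332.9662163  150.39960077] at +.03 [333.16558426 140.56893105]
[336.4, 201.8] 0.66 191 208
[327.36193034 148.59323597] [338.58151922 152.2518728 ]
```

View pics/d3.png

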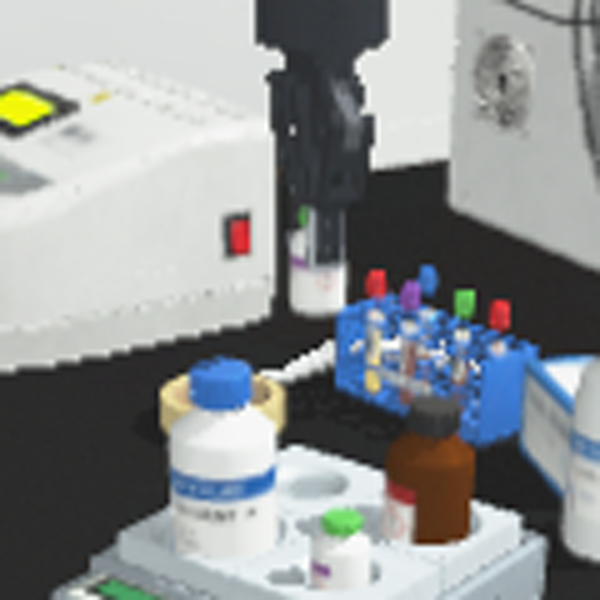

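play_rows(moves=[{"x":0.1,"y":0.05,"z":-1,"turn":0,"jaw":2.5},{"x":0,"y":0,"z":-2,"turn":0,"jaw":2.5},{"x":0,"y":0,"z":-2.5,"turn":0,"jaw":2.5},{"x":0,"y":0,"z":-2,"turn":0,"jaw":2.5},{"x":0,"y":0,"z":-1.5,"turn":0,"jaw":2.5},{"x":0,"y":0,"z":-0.7,"turn":0,"jaw":2.5},{"x":0,"y":0,"z":0,"turn":0,"jaw":2.5},{"x":0,"y":0,"z":0,"turn":0,"jaw":2.5}])

```text
t: 25.32
tool_pos: [0.6096, 0.018, 0.1237]
tool_rot: [-1.561, 0.202, -0.202]
contact_force: [-0.2, 0.7, -0.1]
opening: 0.0313
```

```bash
python3 sh.py side 270 120 110 110 5.4 pics/d4.png; python3 chk.py .610 .0174 .0269
```

```text
25.3667 [0.6104 0.018  0.1248] 0.031 [ 0.4  0.  -0.3]
foot 0.09846371471712026 [0.61069844 0.01813274 0.12536371]
want foot [332.35007714 180.19161948] at +.03 [332.5412013  171.04212388]
[334.4, 177.7] 0.6 169 181
169 329 329 329.0
171 328 330 329.0
173 328 331 329.5
175 328 336 332.0
177 328 338 333.0
179 329 338 333.5
181 331 336 333.5
[337.0, 201.7] 0.5 192 207
192 335 341 338.0
194 334 342 338.0
196 333 342 337.5
198 332 343 337.5
200 332 343 337.5
202 332 343 337.5
204 332 343 337.5
206 333 343 338.0
[336.2, 206.0] 0.2 198 218
[326.94710636 178.07520859] [337.7632708  182.35928546]
```

View pics/d4.png

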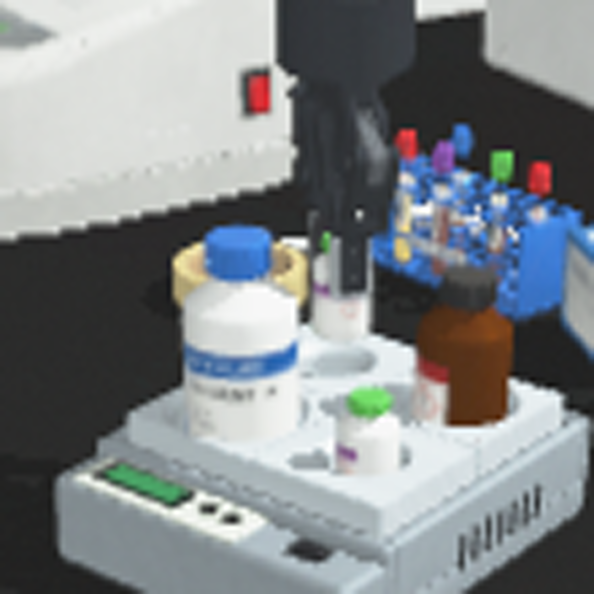

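play_rows(moves=[{"x":-0.1,"y":0.05,"z":0,"turn":0,"jaw":2.5},{"x":0,"y":0,"z":-0.7,"turn":0,"jaw":2.5},{"x":0,"y":0,"z":-1,"turn":0,"jaw":2.5},{"x":0,"y":0,"z":-1,"turn":0,"jaw":2.5},{"x":0,"y":0,"z":-0.7,"turn":0,"jaw":2.5},{"x":0,"y":0,"z":-0.4,"turn":0,"jaw":2.5},{"x":0,"y":0,"z":-0.2,"turn":0,"jaw":2.5},{"x":0,"y":0,"z":0,"turn":0,"jaw":2.5}])

```text
t: 26.13
tool_pos: [0.6086, 0.019, 0.0834]
tool_rot: [-1.561, 0.202, -0.201]
contact_force: [1.2, -0.1, -0.6]
opening: 0.0316
```

play_rows(moves=[{"x":0,"y":0,"z":-0.1,"turn":0,"jaw":2.5},{"x":0,"y":0,"z":-0.1,"turn":0,"jaw":2.5},{"x":0,"y":0,"z":0,"turn":0,"jaw":2.5},{"x":0,"y":0,"z":0,"turn":0,"jaw":2.5}])

```text
t: 26.47
tool_pos: [0.6094, 0.0189, 0.0829]
tool_rot: [-1.561, 0.2, -0.203]
contact_force: [-1.5, 0.3, 5.0]
opening: 0.0315
```

Seated (height and force agree). Release, rise clear.

play_rows(moves=[{"x":0,"y":0,"z":0,"turn":0,"jaw":3.8},{"x":0,"y":0,"z":0,"turn":0,"jaw":4.6},{"x":0,"y":0,"z":0,"turn":0,"jaw":4.6},{"x":0,"y":0,"z":1,"turn":0,"jaw":4.6},{"x":0,"y":0,"z":2.5,"turn":0,"jaw":4.6},{"x":0,"y":0,"z":3.5,"turn":0,"jaw":4.6},{"x":0,"y":0,"z":3.5,"turn":0,"jaw":4.6},{"x":0,"y":0,"z":3.5,"turn":0,"jaw":4.6}])

```text
t: 27.13
tool_pos: [0.6083, 0.019, 0.2236]
tool_rot: [-1.561, 0.202, -0.201]
contact_force: [0.2, -0.2, 0.1]
opening: 0.0461
```

play_rows(moves=[{"x":0,"y":3,"z":1,"turn":0,"jaw":4.6},{"x":0,"y":4,"z":0,"turn":0,"jaw":4.6},{"x":0,"y":4,"z":0,"turn":0,"jaw":4.6},{"x":-1,"y":4,"z":0,"turn":0,"jaw":4.6},{"x":-1,"y":3.5,"z":0,"turn":0,"jaw":4.6},{"x":-1,"y":2,"z":0,"turn":0,"jaw":4.6},{"x":0,"y":0,"z":0,"turn":0,"jaw":4.6},{"x":0,"y":0,"z":0,"turn":0,"jaw":4.6}])

```text
t: 27.8
tool_pos: [0.5783, 0.2249, 0.2323]
tool_rot: [-1.562, 0.199, -0.2]
contact_force: [-0.8, -1.2, 0.1]
opening: 0.0461
```

```bash
python3 sh.py side 220 120 140 120 5 pics/e1.png; python3 sh.py top 150 130 200 140 4 pics/e2.png; python3 - <<'E'
from h import *
D={n:eyes.get_image(n) for n in("top","side")}
for q in ("cup_1","bottle_large","bottle_small_1","bottle_brown"):
  for n in D:
    z={"cup_1":0,"bottle_large":.048,"bottle_small_1":.056,"bottle_brown":.048}[q]
    for r in pinpoint(n,q):
        if r["score"]>.3: print(q,n,round(r["score"],2),atz(D[n],r["point"],z).round(4))
E
```

```text
27.85 [0.5788 0.2239 0.2322] 0.0458 [-0.1  0.   0.5]
27.9 [0.579  0.2233 0.2321] 0.0457 [ 0.4  0.2 -0.4]
cup_1 top 0.76 [0.4403 0.3855 0.    ]
cup_1 side 0.75 [0.4393 0.3842 0.    ]
cup_1 side 0.69 [ 0.5945 -0.0534  0.    ]
bottle_large top 0.74 [ 0.5398 -0.015   0.048 ]
bottle_large side 0.93 [ 0.525  -0.0413  0.048 ]
bottle_small_1 top 0.5 [ 0.5653 -0.0928  0.056 ]
bottle_small_1 top 0.47 [0.6015 0.0103 0.056 ]
bottle_small_1 side 0.73 [ 0.5425 -0.0981  0.056 ]
bottle_small_1 side 0.43 [ 0.6019 -0.0195  0.056 ]
bottle_brown top 0.78 [ 0.3382 -0.3407  0.048 ]
bottle_brown top 0.69 [ 0.5423 -0.3648  0.048 ]
bottle_brown top 0.62 [ 0.6731 -0.2558  0.048 ]
bottle_brown top 0.59 [ 0.3711 -0.4312  0.048 ]
bottle_brown top 0.57 [ 0.6372 -0.0645  0.048 ]
bottle_brown side 0.94 [ 0.35   -0.4759  0.048 ]
bottle_brown side 0.92 [ 0.4919 -0.4044  0.048 ]
bottle_brown side 0.7 [ 0.6369 -0.327   0.048 ]
bottle_brown side 0.69 [ 0.6312 -0.0843  0.048 ]
bottle_brown side 0.57 [ 0.3303 -0.3891  0.048 ]
```

View pics/e1.png

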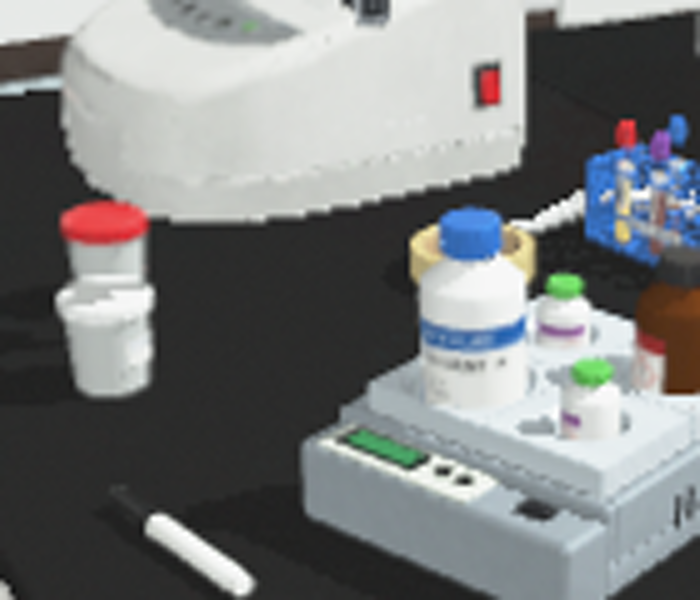

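View pics/e2.png

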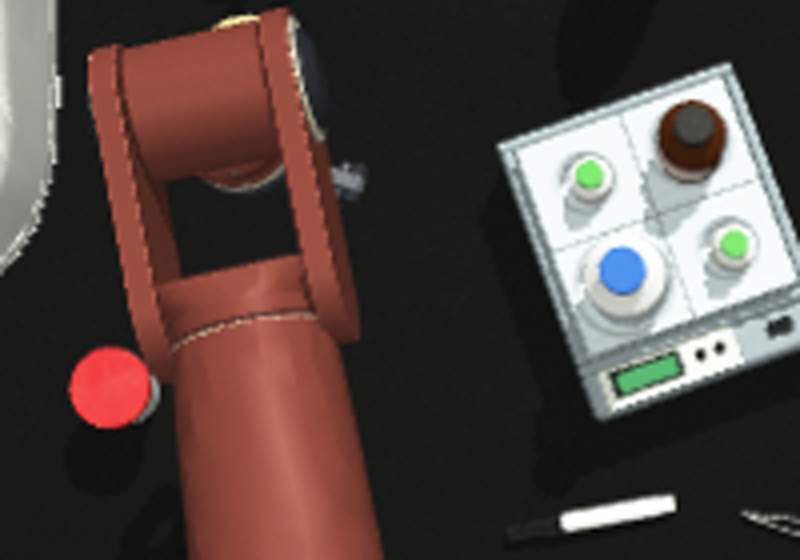

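```bash
sed -e '/^items=/,$d' m.py > m2.py; cat >> m2.py <<'E'
for nm,f,(X,Y,zm),r in [("large",bl,(.5296,-.013,.168),8),("brown",gr,(.6404,-.063,.145),8),("sA",g,(.610,.0174,.1095),7),("sB",g,(.560,-.0934,.1095),7)]:
    p=[proj(D[n],(X,Y,zm)) for n in("top","side")]
    a=blob("top",f("top"),p[0],r); b=blob("side",f("side"),p[1],r+2)
    print(nm,p[0].round(1),a[1].round(1),p[1].round(1),b[1].round(1),"top@mid",atz(D["top"],a[1],zm).round(4),"tri",tri([(D["top"],a[1]),(D["side"],b[1])]).round(4))
E
python3 m2.py
```

```text
large [305.1 197.2] [305.1 197.1] [314.  166.7] [313.5 166.2] top@mid [ 0.5296 -0.0128  0.168 ] tri [ 0.5289 -0.0125  0.1695]
brown [323.  161.7] [323.  160.9] [356.3 173. ] [356.  172.9] top@mid [ 0.6429 -0.063   0.145 ] tri [ 0.6417 -0.0623  0.145 ]
sA [296.1 173. ] [296.9 173.1] [332.4 176.8] [332.5 176.8] top@mid [0.6099 0.015  0.1095] tri [0.6093 0.0152 0.1108]
sB [332.1 190.3] [333.3 190.4] [337.7 193.9] [338. 194.] top@mid [ 0.5596 -0.0971  0.1095] tri [ 0.5591 -0.0969  0.111 ]
```

```bash
python3 -c "
from station import finish_job
print(finish_job())"
```

```text
the job is handed in; nothing more can be done
None
```

All four bottles are upright in their wells, and I handed the job in at about 28 s of the 112 s allowed. The large white bottle is in the widest well and the brown one in the next. One small bottle is in each narrow well. They went in that order, and I released each one only after the wrist force and the tool height both showed it on the well floor.

**Fit in the wells:** The cap heights I measured at the end match bottles standing on the floors to within 1.5 mm: large 0.1695 m (expected 0.168), brown 0.145 m (0.145), small ones 0.111 m (0.1095). Horizontally the caps are within about 2.5 mm of the well centres. The exception is the small bottle in the narrow well on the display-panel side, about 3.6 mm to one side, near the limit of its slack but upright.

**Specimen cups:** The red-lidded cup measured within about 2 mm of where it started. The arm hid the white-lidded cup from the top camera in the last picture, so I checked it only by eye in the side view, where it looks unmoved.

**Disagreements:** The network's base-point estimates from the side view were off by up to a few centimetres for the seated bottles, whose lower parts were hidden. I relied on the cap measurements instead.

The arm ended up clear of everything, to the left of the cooler. I never gripped the blue and yellow look-alikes.

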